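# Ease the dead-weight cap press down onto a bottle

## Robot

A 7-joint arm with a two-finger parallel gripper is mounted at the origin on the work surface. World frame = base frame: x ahead of the robot, y to its left, z up, the work surface at z = 0. Lengths are in m, angles in rad, forces in N, time in s.
With the tool pointing down it reaches from about 0.4 to 0.85 m from the base axis. Payload 4.5 kg.
Tool frame: the origin (TCP) lies between the finger pads; the fingertips stand 19 mm ahead of it and the grasp point (between the pads) is the TCP; z points along the fingers, y is the direction in which the jaws open and shut (so a half turn about z gives the same grasp; the last joint's range is limited). The gripper opens to 88 mm and grips with 3 to 60 N. Pads are 18 mm wide; open, the fingers measure 123 mm over their backs; the gripper's body (75 mm by 187 mm) begins 45 mm behind the grasp point.
Start: joints at [-1.089, 0.689, -0.195, 1.565, 0.157, 0.902, -0.215], TCP at [0.271, 0.563, 0.258] pointing down, gripper open.
Joint ranges: [-3.01, 3.01], [-0.46, 2.08], [-1.47, 1.51], [0.13, 2.56], [-1, 4.14], [0.04, 2.09], [-2.66, 2.66]. Speed limits (rad/s): [2.57, 2.57, 3.14, 3.14, 3.14, 3.14, 3.14].

## Interface

Orientations are given as a unit quaternion [x, y, z, w].
In Python, from plant import status, snapshot, finish_job, cut_out, tip_of gives the robot as it stands. The module is installed in compiled form; this text tells all that it offers.
- The arm moves only by the tool carry_out, never from a script. Its arguments are lists of equal length, an entry for each row: "linear": the shift along the world's x, y, z in m, a list of three; "roll": the turn about the world's z in rad. A call has 1 to 8 rows; each row is the pose to reach, as a shift and turn from the pose measured when the call began; what a row does not reach only later rows make up. A row lasts 1/12 s, in which the tool goes at most 41.7 mm and 7.16 degrees, less where a joint would pass 70% of its speed; a pose out of reach is approached as far as the arm can. A call with a gripper value outside its range is refused whole. "gripper" is the opening, from 0 (shut) to 1 (fully open), set as the call begins (left out, the last holds). The fingers move at their own pace and stop on an object; "grip_force" is the grip in N (left out, the last holds). Time passes only in rows, so rows that repeat a pose let the fingers close. It gives the time, the measured TCP pose, the force and the opening at its end, in the units of the state.
- status.get_state(): the state, without advancing time (a new reading comes with each control period).
- snapshot(name): name is "scene" or "top" or "wrist"; returns a dict with "img" (384x512x3 uint8, red, green, blue), "range_z" (384x512 float32, m along the optical axis (not along the pixel's ray), 0 where there is no reading), "fx", "fy", "cx", "cy" (pixels), "world_from_camera" (4x4, takes a point from camera to world coordinates). Camera axes: x right, y down, z forward; pixel columns grow to the right and rows downward; lengths in m; the calibration is good to about 2 mm. A picture is of the moment at which its call begins.
- finish_job(): hands the job in, once; it reports no verdict.
Trained networks look in a picture, given as the dict that the camera call returned (one of the last four; its "shot" number tells which), for a name from the list of things; names that differ only in an ending like _2 or _b are one class to them, and where a whole thing is asked for, a point or a joint stands for the part that bears it (a point fixed in the world has none). Each returns a list of dicts, best first, with "confidence" (0 to 1); they miss things now and then, are a little off and sometimes report something else, mostly with a low value. They report only what shows in the picture. A call takes as long as a camera call. They do not tell look-alikes from the thing itself.
- cut_out(picture, query): "region" (384x512 bool, what is visible of it) and "pixel" ([column, row] in pixels, amid what is visible of it).
- tip_of(picture, query): "pixel" ([column, row] in pixels: a listed point, or the origin of a listed thing).
The state is a dict: "clock": time; "q": joint angles; "qd": joint speeds; "joint_torque": joint torques, N m; "tool_pos": TCP position; "eef_rot": TCP orientation; "contact_force": force on the tool from outside, world axes, zero at the start; "moment": the same for the moment, N m; "opening": opening from 0.0 (shut) to 1.0 (fully open).
Only numpy, scipy, OpenCV 4.12 (cv2) and the standard library are available. Lean on these libraries where they do the work, as an engineer would, in place of code of your own. Each camera call takes 0.05 s, during which the arm holds its last target.

## Task

Lower the weighted head of the cap press onto the bottle in its nest: throw the pawl lever over to the out side (with the load on it the pawl stays caught in its tooth), take hold of the crank's hand grip and wind up just enough for the pawl to spring clear, then let the crank turn back slowly in the hand, never running free, until the weight rests on the cap. Feel for the landing and do not crank the pad down harder onto the cap; once the bottle carries the weight let go of the crank and throw the pawl lever back in. Leave the bottle standing in its nest and the other things on the bench where they are.

Things in the scene. Friction and masses are not known exactly. Their poses are not given: they have to be found in the camera images.
- press: bench press, fixed, turned differently each time: grey base plate 160 x 260 x 14 mm, aluminium column 50 x 50 x 360 mm, grey gearbox (66 x 86 x 94 mm) and winch on its side. Origin on the bench under the column's winch face; z up; -x points out along the crank's axis, away from the column; -y is RIGHT for someone facing the crank: the bottle and the weights stand on that side
- winch_hub (a point): point on the crank's level axis, 165 mm above the bench, 178 mm out from the column's face, level with the middle of the hand grip; axes as press. The crank arm, a flat bar, turns 114 to 122 mm out from the column's face and reaches 100 mm from the axis. The head's weight pulls the crank down with 5 to 9 N at the grip: with the pawl out and no hand on it, it runs away at once
- crank (a joint): rad, about -0.05 at the start (a tooth leans on the pawl); grows as the head is wound up (counter-clockwise for someone facing the crank), falls as it comes down; 1 rad moves the head 18 mm. The grip's circle has 90 mm radius: at value q it stands at angle 2.62 + q, counted counter-clockwise from RIGHT (start: upper left; lowering takes it over the top to the right)
- grip_center (a point): middle of the hand grip: a black plastic cylinder 28 mm in diameter, 100 mm long, level and parallel to the crank's axis, free to spin on its pin, so a hand can keep its orientation all the way round; its inner end is 6 mm clear of the crank arm. Use the position only: its axes spin
- pawl_lever (a joint): shift lever of the pawl, rad: 0 = in (leaning 0.275 left of upright), 0.55 = out (0.275 right); stops at both ends; it is stiff and stays where it is left, 2 N at the knob move it. A spring links it to the pawl: thrown out while the load leans on the pawl, the pawl stays in its tooth until the crank is wound up by 0.1 to 0.2 rad, then springs out
- lever_knob (a point): centre of the black ball knob (22 mm in diameter) on the lever's top end, 299 mm above the bench, 100 mm out from the column's face, above all that the crank sweeps; it swings square to the crank's axis on a circle of 75 mm radius about the pawl pin, which lies 45 mm right of and 62 mm above the crank's axis. The flat lever below it is 12 mm wide, 4 mm thick
- pawl_nose (a point): middle of the rounded nose of the pawl, a steel finger hung on the same pin as its lever and reaching left and down to the toothed wheel (86 mm in diameter, 12 saw teeth); 204 mm above the bench when it is down in a tooth, up to 211 mm when it rides on a tooth, over 220 mm when it has sprung clear
- press_head: carriage with three round steel weights (90 mm in diameter), 3 to 4 kg, on the column; a stem with a soft rubber pad (46 mm wide) hangs below. The stem's clamped length differs by 20 mm from job to job: the pad starts 18 to 38 mm above the cap, not measured, so feel for it: on landing the pull at the grip fades away within 6 mm of its way. Origin at the column, 250 mm up; z follows the head
- bottle: white plastic bottle with a black cap, 62 mm in diameter, 112 mm tall, 0.22 kg, standing in its shallow round nest (rim 8 mm high) on the base plate, under the pad; origin at the centre of its foot, z up
- bottle_left: bystander: another such bottle on the bench, left of the press; origin at its foot
- bottle_right: bystander: another such bottle on the bench, right of the press; origin at its foot
- wrench: bystander: wrench lying on the bench before the winch; origin at the middle of its underside
- spare_cap: bystander: black cap 51 mm in diameter, 17 mm high, on the bench before the press; origin at the centre of its underside
- tape_roll: bystander: roll of tape 100 mm in diameter, 48 mm high, lying flat; origin at the centre of its underside
- carton: bystander: carton 110 x 150 x 80 mm; origin at the centre of its underside
- wash_bottle: bystander: white wash bottle with a blue top, 60 mm in diameter, 175 mm tall; origin at its foot
Mind the look-alikes: they are no part of the job. What is shaped like the bottle but blue or brown is not meant.

How it is judged:
On the way, in this order (a step that is already met when the one before it is completed fails the run):
1. the pawl lever is thrown out while the loaded pawl still holds the crank (value of joint pawl_lever above 0.42 rad and height (world z) of pawl_nose below 0.21 m and value of joint crank above -0.1 rad), for 0.1 s.
2. with a hand on the crank the load is taken up and the pawl springs clear of the wheel (height (world z) of pawl_nose above 0.216 m and contact force between the fingers and crank above 0.5 N and value of joint crank above -0.3 rad), for 0.05 s.
3. with a hand still on the crank the head comes to rest on the bottle's cap, most of its weight on it (contact force between press_head and bottle above 18 N and contact force between the fingers and crank above 0.5 N and velocity of joint crank above -0.3 rad/s), for 0.2 s.
At the end, for the whole second after the job is handed in: the pawl lever is back in (below 0.12 rad), the head stands still with its whole weight on the cap (24 to 50 N), and the bottle stands upright (within 0.05 rad) in its nest (within 10 mm) (value of joint pawl_lever below 0.12 rad and contact force between press_head and bottle between 24 and 50 N and angle between bottle's own z axis and vertical below 0.05 rad and distance of bottle from where it was at the start of the episode below 0.01 m and velocity of joint crank between -0.1 and 0.1 rad/s); the robot touches nothing.
It fails at once if the crank runs back faster than 3 rad/s (velocity of joint crank below -3 rad/s).
It fails at once if the pad is pressed onto the cap with more than 70 N (about twice the head's weight) (contact force between press_head and bottle above 70 N).
It fails at once if the bottle is tipped (angle between bottle's own z axis and vertical above 0.15 rad).
It fails at once if a bystander is moved by more than 40 mm (distance of any of bottle_left, bottle_right, wrench, spare_cap, tape_roll, carton, wash_bottle from where it was at the start of the episode above 0.04 m).
It also fails if it takes over 72 s, if anything falls off the work surface, if the arm or the gripper's body presses on something with over 40 N, if the wrist force passes 120 N, or if a joint passes its speed limit or range.

## Working session

There is one attempt and no reset: what is moved stays moved. The work goes in short steps, Python scripts to look and compute and a tool call to move; the robot and the scene stay as the last step left them, time stands still between calls to the robot, and variables do not carry over. Pictures are saved under pics/ and viewed, and the job is handed in when it is done.

Besides the shell and the picture viewer there is one more tool, called after "Call:" by a JSON object that holds its "fn" and its "kwargs". carry_out: Moves the arm, as the interface text tells. Its arguments: {"type":"object","properties":{"linear":{"type":"array"},"roll":{"type":"array"},"gripper":{"type":"number"},"grip_force":{"type":"number"}},"required":["linear","roll"]}

```bash
mkdir -p pics; cat > h.py <<'E'
import numpy as np, cv2
from plant import status, snapshot, finish_job, cut_out, tip_of
def save(p,name,crop=None,scale=1.5):
    im=cv2.cvtColor(p["img"],cv2.COLOR_RGB2BGR)
    if crop: im=im[crop[1]:crop[3],crop[0]:crop[2]]
    im=cv2.resize(im,None,fx=scale,fy=scale,interpolation=cv2.INTER_CUBIC)
    cv2.imwrite("pics/"+name,im)
def ray(p,px):
    T=np.array(p["world_from_camera"]);d=np.array([(px[0]-p["cx"])/p["fx"],(px[1]-p["cy"])/p["fy"],1.])
    return T[:3,3],T[:3,:3]@d
def at_z(p,px,z):
    o,d=ray(p,px);return o+d*(z-o[2])/d[2]
def deep(p,px,r=1):
    u,v=int(round(px[0])),int(round(px[1]));a=p["range_z"][max(0,v-r):v+r+1,max(0,u-r):u+r+1];a=a[a>0]
    if len(a)==0:return None
    o,d=ray(p,px);return o+d*np.median(a)
def proj(p,P):
    T=np.linalg.inv(np.array(p["world_from_camera"]));c=T[:3,:3]@np.array(P)+T[:3,3]
    return [p["fx"]*c[0]/c[2]+p["cx"],p["fy"]*c[1]/c[2]+p["cy"]]
E
python3 - <<'E'
from h import *
np.set_printoptions(precision=4,suppress=True)
s=status.get_state()
for k,v in s.items(): print(k,np.round(v,4))
for n in("scene","top","wrist"):
    p=snapshot(n);save(p,n+"0.png")
    print(n,np.array(p["world_from_camera"])[:3,3])
    for q in("press","winch_hub","grip_center","lever_knob","pawl_nose","press_head","bottle"):
        for d in tip_of(p,q)[:3]:
            print(q,np.round(d["pixel"],1),round(d["confidence"],2),deep(p,d["pixel"]))
E
```

```text
clock 0.0
q [-1.0892  0.69   -0.1945  1.5663  0.1573  0.9025 -0.2151]
qd [-0.0006  0.0005  0.0005  0.0001  0.001  -0.0001  0.0002]
joint_torque [ -0.001  -52.7562  -1.2668 -15.343   -0.0525   0.0065   0.0002]
tool_pos [0.2704 0.5628 0.2569]
eef_rot [ 0.222   0.975  -0.0009 -0.0001]
contact_force [ 0.0662 -0.1334 -0.2668]
moment [ 0.0201 -0.0038  0.0161]
opening 1.0042
scene [1.4078 0.2174 1.294 ]
press [277.9 227.3] 0.76 [0.6259 0.1295 0.0388]
winch_hub [244.9 179.5] 0.74 [ 0.3984 -0.0688 -0.0012]
grip_center [256.7 160.8] 0.55 [ 0.471  -0.0012  0.2212]
lever_knob [258.1 170.7] 0.44 [0.5837 0.0313 0.3009]
pawl_nose [260.1 184.1] 0.52 [0.5452 0.0325 0.1796]
press_head [280.9 190.3] 0.94 [0.6542 0.1268 0.3118]
press_head [275.7 227.2] 0.69 [0.745  0.1356 0.2274]
bottle [318.3 273.2] 0.87 [0.779  0.3117 0.046 ]
bottle [267.2 246.5] 0.71 [0.7445 0.1132 0.0843]
bottle [322.1 240.2] 0.65 [0.6412 0.3044 0.0463]
top [ 0.3225 -0.0116  1.4632]
press [213.  185.2] 0.61 [0.5627 0.1197 0.2122]
winch_hub [127.3 214.4] 0.48 [0.4543 0.3826 0.1097]
grip_center [247.3 229.3] 0.55 [0.4471 0.0026 0.218 ]
lever_knob [245.3 177.4] 0.62 [0.5773 0.0257 0.3087]
pawl_nose [235.2 190.2] 0.47 [0.5629 0.0548 0.178 ]
press_head [209.  170.1] 0.92 [0.58   0.1243 0.3276]
bottle [170.3 138.1] 0.97 [0.7263 0.2971 0.0826]
bottle [168.  178.2] 0.86 [0.5913 0.2819 0.0816]
bottle [228.6 153.7] 0.55 [0.6911 0.0958 0.1116]
wrist [0.1986 0.5986 0.3849]
```

View pics/scene0.png

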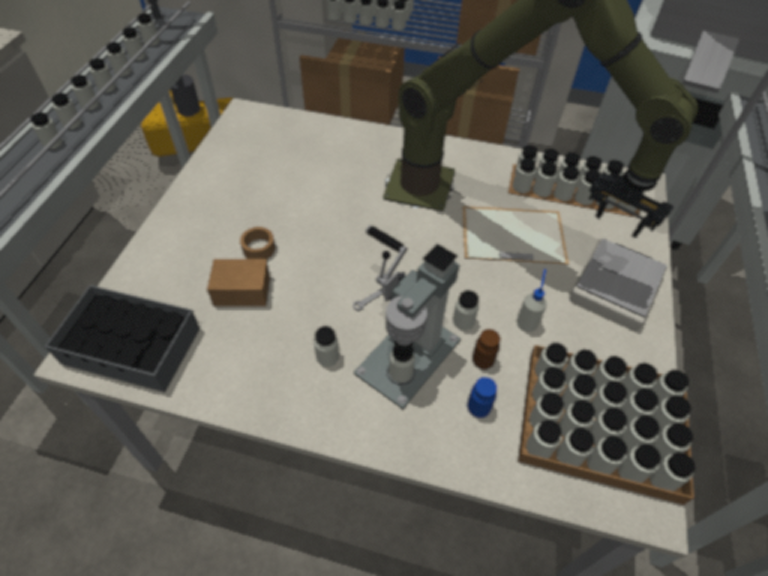

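View pics/top0.png

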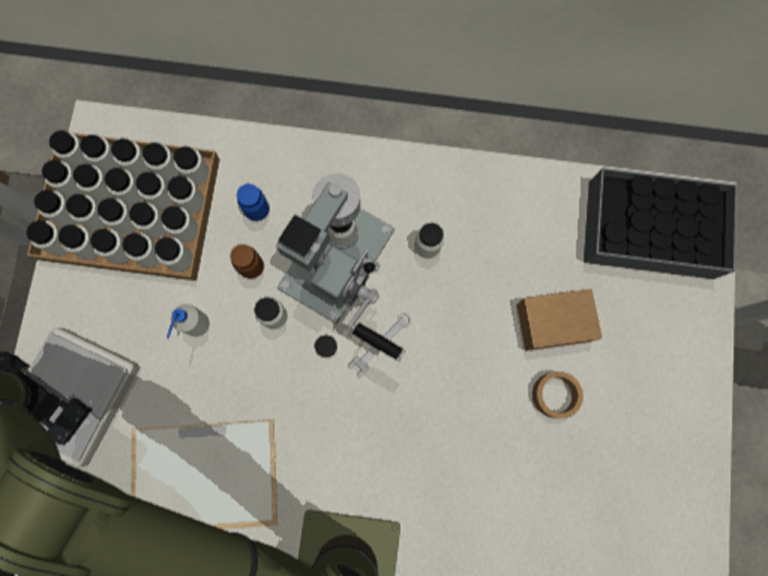

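```bash
python3 - <<'E'
from h import *
np.set_printoptions(precision=4,suppress=True)
for n,c in(("top",(170,100,300,270)),("scene",(220,130,330,280))):
    p=snapshot(n);save(p,n+"c.png",c,4 if n=="top" else 4)
    T=np.array(p["world_from_camera"]);H,W=384,512
    u,v=np.meshgrid(np.arange(W),np.arange(H));z=p["range_z"]
    P=np.stack([(u-p["cx"])/p["fx"]*z,(v-p["cy"])/p["fy"]*z,z],-1)@T[:3,:3].T+T[:3,3]
    np.savez(n+".npz",P=P,img=p["img"])
    for q in ("crank","grip_center","press","pawl_lever","lever_knob"):
        for d in cut_out(p,q)[:2]:
            m=d["region"];Q=P[m&(z>0)];print(n,q,round(d["confidence"],2),d["pixel"],m.sum(),Q.min(0),Q.max(0))
    dark=(p["img"].max(-1)<60)&(P[...,2]>.17)&(P[...,2]<.26)&(P[...,0]>.35)&(P[...,0]<.56)&(P[...,1]>-.08)&(P[...,1]<.1)&(z>0)
    Q=P[dark];print(n,len(Q));
    if len(Q)>10:
        c=np.median(Q,0);U,S,Vt=np.linalg.svd(Q[:,:2]-Q[:,:2].mean(0));print("grip",Q.mean(0),c,Vt[0],Q.min(0),Q.max(0),S)
    # gearbox/col top histogram
    m=(P[...,2]>.34)&(P[...,2]<.40)&(P[...,0]>.45)&(P[...,0]<.9)&(abs(P[...,1]-.12)<.2)
    Q=P[m];print("coltop",len(Q),Q.mean(0),Q.min(0),Q.max(0)); r=cv2.minAreaRect((Q[:,:2]*1000).astype(np.float32));print(r)
    m=(abs(P[...,2]-.014)<.004)&(P[...,0]>.5)&(P[...,0]<.9)&(P[...,1]>-.05)&(P[...,1]<.28)
    Q=P[m];print("plate",len(Q)); r=cv2.minAreaRect((Q[:,:2]*1000).astype(np.float32));print(r,cv2.boxPoints(r))
E
```

```text
top crank 0.63 [244.5, 220.2] 709 [ 0.4256 -0.0698 -0.0069] [0.6121 0.0665 0.2348]
top grip_center 0.78 [248.1, 226.7] 304 [ 0.4279 -0.0543  0.2121] [0.4846 0.0384 0.2348]
top press 0.67 [221.3, 168.6] 4996 [ 0.4277 -0.0657 -0.0099] [0.8618 0.2547 0.3723]
top pawl_lever 0.49 [245.3, 177.4] 104 [0.5653 0.0148 0.0144] [0.6652 0.0466 0.3117]
top 305
grip [ 0.4614 -0.0012  0.222 ] [ 0.4562 -0.0025  0.2254] [-0.6258 -0.78  ] [ 0.4279 -0.0543  0.1721] [0.5528 0.0976 0.2348] [0.6785 0.2085]
coltop 461 [0.6058 0.1504 0.365 ] [0.5716 0.1163 0.3405] [0.6433 0.1869 0.3723]
((606.6229858398438, 150.91055297851562), (56.8487548828125, 55.61640548706055), 66.11322021484375)
plate 1005
((694.3185424804688, 115.76270294189453), (378.31201171875, 325.2718811035156), 0.2920483648777008) [[504.336  277.4324]
 [505.994  -47.8353]
 [884.3011 -45.907 ]
 [882.6431 279.3607]]
scene crank 0.61 [256.1, 162.3] 262 [ 0.2587 -0.0669 -0.0047] [0.5445 0.0585 0.2326]
scene grip_center 0.56 [254.6, 161.3] 168 [ 0.4316 -0.0551  0.2063] [0.49   0.0398 0.2326]
scene press 0.77 [272.2, 211.0] 4066 [ 0.3131 -0.059  -0.0047] [0.804  0.2317 0.371 ]
scene press 0.42 [159.0, 190.6] 1256 [ 0.4563 -0.4961 -0.0077] [ 0.65   -0.3086  0.0896]
scene lever_knob 0.52 [266.6, 241.0] 327 [0.707  0.0767 0.0141] [0.7468 0.1364 0.1321]
scene lever_knob 0.44 [255.5, 180.3] 77 [ 0.3453 -0.0272 -0.0038] [0.6146 0.0342 0.3122]
scene 125
grip [ 0.4713 -0.0001  0.2219] [ 0.4666 -0.0009  0.2246] [0.6324 0.7746] [ 0.4398 -0.0501  0.1832] [0.5544 0.0618 0.2326] [0.4184 0.1251]
coltop 300 [0.6134 0.1514 0.3621] [0.5743 0.116  0.3404] [0.6463 0.1861 0.371 ]
((609.037353515625, 150.9215545654297), (56.1368522644043, 57.90676498413086), 68.24187469482422)
plate 1097
((656.6319580078125, 110.51181030273438), (326.2345886230469, 293.4375305175781), 88.54280090332031) [[505.8125 -48.8216]
 [799.1552 -56.2838]
 [807.4514 269.8453]
 [514.1088 277.3074]]
```

View pics/topc.png

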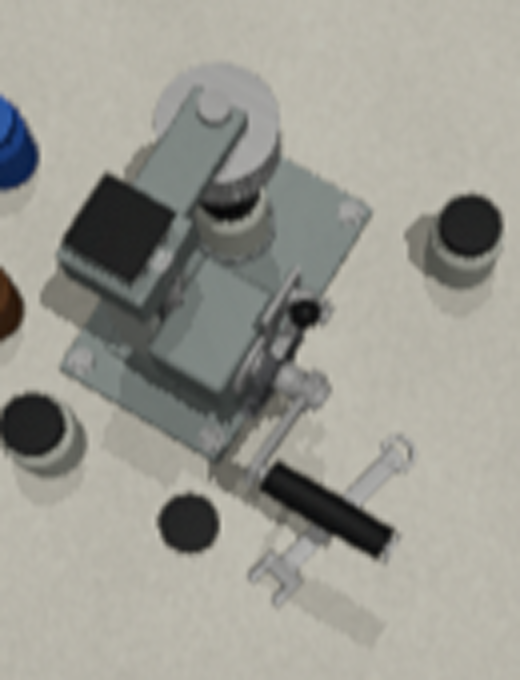

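View pics/scenec.png

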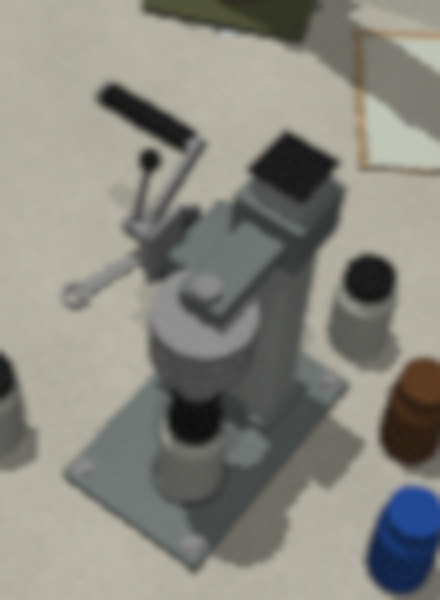

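```bash
python3 - <<'E'
from h import *
np.set_printoptions(precision=4,suppress=True)
p=snapshot("top")
C=[at_z(p,(x/4+170-.4,y/4+100-.4),.014) for x,y in((60,365),(215,458),(372,212))]
for c in C:print(c)
d=C[1]-C[0];print("edge",np.linalg.norm(d),np.degrees(np.arctan2(-d[1],-d[0])))
d=C[2]-C[1];print("edge",np.linalg.norm(d),np.degrees(np.arctan2(d[0],-d[1])))
for n in("top","scene"):
    f=np.load(n+".npz");P=f["P"];img=f["img"]
    m=(img.max(-1)<70)&(P[...,2]>.19)&(P[...,2]<.24)&(P[...,0]>.42)&(P[...,0]<.5)&(P[...,1]>-.06)&(P[...,1]<.05)
    Q=P[m];r=cv2.minAreaRect((Q[:,:2]*1000).astype(np.float32));print(n,len(Q),"grip rect",r)
    U,S,V=np.linalg.svd(Q[:,:2]-Q[:,:2].mean(0));print(V[0],np.degrees(np.arctan2(V[0][1],V[0][0])),Q.mean(0),np.percentile(Q[:,2],95))
    # knob
    m=(img.max(-1)<80)&(P[...,2]>.285)&(P[...,2]<.325)&(P[...,0]<.62)&(P[...,1]<.07)
    Q=P[m];print("knob",len(Q),Q.mean(0),Q.min(0),Q.max(0)) if len(Q) else 0
    m=(img.max(-1)<70)&(P[...,2]>.35)&(P[...,2]<.38);Q=P[m];r=cv2.minAreaRect((Q[:,:2]*1000).astype(np.float32));print("cap",len(Q),r,Q.mean(0))
    m=(abs(P[...,2]-.212)<.006)&(P[...,0]>.5)&(P[...,0]<.7)&(P[...,1]>-.0)&(P[...,1]<.2)
    Q=P[m];r=cv2.minAreaRect((Q[:,:2]*1000).astype(np.float32));print("gearbox",len(Q),r,Q.mean(0))
E
```

```text
[0.5686 0.233  0.014 ]
[0.5074 0.0914 0.014 ]
[ 0.7373 -0.0124  0.014 ]
edge 0.15432449796857003 66.64560985128401
edge 0.2522596326227212 65.71341029024502
top 285 grip rect ((454.7127380371094, -7.705421447753906), (97.8333969116211, 24.712158203125), 67.13410186767578)
[0.3873 0.922 ] 67.2159509696944 [ 0.4544 -0.0071  0.2254] 0.23062841830164804
knob 108 [0.2709 0.0067 0.3044] [ 0.0532 -0.0364  0.2859] [0.5856 0.0349 0.3247]
cap 603 ((298.80419921875, 296.0925598144531), (596.6083374023438, 496.2864990234375), 13.236539840698242) [0.4648 0.1885 0.3653]
gearbox 642 ((568.782470703125, 81.05561065673828), (117.24484252929688, 115.40542602539062), 78.75704956054688) [0.5801 0.0911 0.2116]
scene 128 grip rect ((461.7181701660156, -7.105144500732422), (97.2628402709961, 24.842384338378906), 65.05390167236328)
[-0.389  -0.9212] -112.89459576955939 [ 0.464  -0.0058  0.2247] 0.23014660132172107
knob 301 [0.0749 0.0015 0.3034] [-0.0167 -0.0835  0.2853] [0.5912 0.0696 0.3248]
cap 662 ((-99.51411437988281, 551.5626831054688), (670.4222412109375, 1604.896728515625), 42.196414947509766) [0.0876 0.3396 0.3636]
gearbox 197 ((594.6990966796875, 84.0041275024414), (184.2288055419922, 104.93521881103516), 54.469844818115234) [0.5885 0.0838 0.2117]
```

The lever knob is the small black ball at top px (245,177), z ≈ 0.30. These could be mistaken for it:
- hand grip: black bar at (248,227)
- spare cap: (217,230), on the bench
- bystander caps: (287,158) and (179,207)
- column's black cover: (200,157)

In the close crop the ball sits on a thin lever beside the wheel, so it's the knob. My pose fit gives a press yaw of about 66.8° and the hub at about (0.528, -0.036). It puts the column centre within 1 mm of where I measured it.

Call:
{"fn": "carry_out", "kwargs": {"linear": [[0,0,0.04],[0.01,-0.03,0.07],[0.02,-0.065,0.09],[0.03,-0.1,0.11],[0.04,-0.135,0.13],[0.05,-0.17,0.145],[0.06,-0.205,0.16],[0.07,-0.24,0.165]], "roll": [-0.12,-0.24,-0.36,-0.48,-0.6,-0.72,-0.84,-0.96], "gripper": 0.45, "grip_force": 20}}

```text
clock: 2.52
tool_pos: [0.3414, 0.3223, 0.4251]
eef_rot: [0.649, 0.76, 0.002, -0.0]
contact_force: [0.7, 0.4, -0.5]
opening: 0.454
```

Call:
{"fn": "carry_out", "kwargs": {"linear": [[0.015,-0.035,0],[0.03,-0.07,0],[0.045,-0.105,0],[0.06,-0.14,0],[0.075,-0.175,0],[0.09,-0.21,0],[0.1,-0.245,0],[0.12,-0.27,0]], "roll": [-0.1,-0.2,-0.3,-0.4,-0.5,-0.56,-0.56,-0.56]}}

```text
clock: 3.18
tool_pos: [0.4604, 0.0488, 0.4255]
eef_rot: [0.835, 0.55, 0.002, 0.001]
contact_force: [0.1, -0.5, 0.2]
opening: 0.453
```

```bash
python3 - <<'E'
from h import *
np.set_printoptions(precision=4,suppress=True)
s=status.get_state();print(s["tool_pos"],s["eef_rot"],s["q"])
p=snapshot("wrist");save(p,"w1.png")
T=np.array(p["world_from_camera"]);z=p["range_z"]
u,v=np.meshgrid(np.arange(512),np.arange(384))
P=np.stack([(u-p["cx"])/p["fx"]*z,(v-p["cy"])/p["fy"]*z,z],-1)@T[:3,:3].T+T[:3,3]
for q in("lever_knob","grip_center","winch_hub","pawl_nose"):
    for d in tip_of(p,q)[:2]: print(q,np.round(d["pixel"],1),round(d["confidence"],2),deep(p,d["pixel"]))
    for d in cut_out(p,q)[:1]:
        Q=P[d["region"]&(z>0)];print(" cut",d["pixel"],len(Q),Q.mean(0),Q.min(0),Q.max(0))
for n,w in(("knob",(.581,.0257,.299)),("grip",(.458,-.0065,.2137)),("hub",(.5276,-.0363,.165))): print(n,proj(p,w))
m=(z>0)&(P[...,2]>.285)&(P[...,2]<.315)&(abs(P[...,0]-.58)<.03)&(abs(P[...,1]-.026)<.03)
Q=P[m];print(len(Q), Q.mean(0) if len(Q) else 0,Q.min(0) if len(Q) else 0,Q.max(0) if len(Q) else 0)
E
```

```text
[0.4604 0.0488 0.4255] [0.8351 0.5501 0.0018 0.0006] [-0.4417  0.283   0.3256  1.7791 -0.1015  1.0919 -0.4874]
lever_knob [384.  163.9] 0.57 [0.5775 0.0327 0.3093]
 cut [374.1, 153.3] 1048 [0.5829 0.0339 0.2631] [ 0.5629 -0.0885  0.0002] [0.6902 0.0526 0.3113]
grip_center [268.8 211.3] 0.56 [0.4581 0.0012 0.2281]
 cut [268.4, 215.3] 1640 [ 0.4556 -0.0019  0.2196] [ 0.3783 -0.1676 -0.0019] [0.4864 0.0466 0.2299]
 cut [359.8, 62.9] 28169 [0.5989 0.0999 0.2264] [ 0.4064 -0.1093 -0.002 ] [0.9406 0.2422 0.3684]
pawl_nose [331.5 139.2] 0.81 [0.5623 0.0504 0.208 ]
 cut [357.0, 140.3] 468 [0.587  0.0394 0.2239] [ 0.5629 -0.0168  0.0003] [0.631  0.0526 0.2401]
knob [np.float64(384.746974581995), np.float64(167.0759144249818)]
grip [np.float64(270.45301077747337), np.float64(212.3907030317334)]
hub [np.float64(320.1981669077704), np.float64(200.22179031310606)]
482 [0.5765 0.0308 0.306 ] [0.5674 0.0187 0.296 ] [0.5879 0.0395 0.3113]
```

View pics/w1.png

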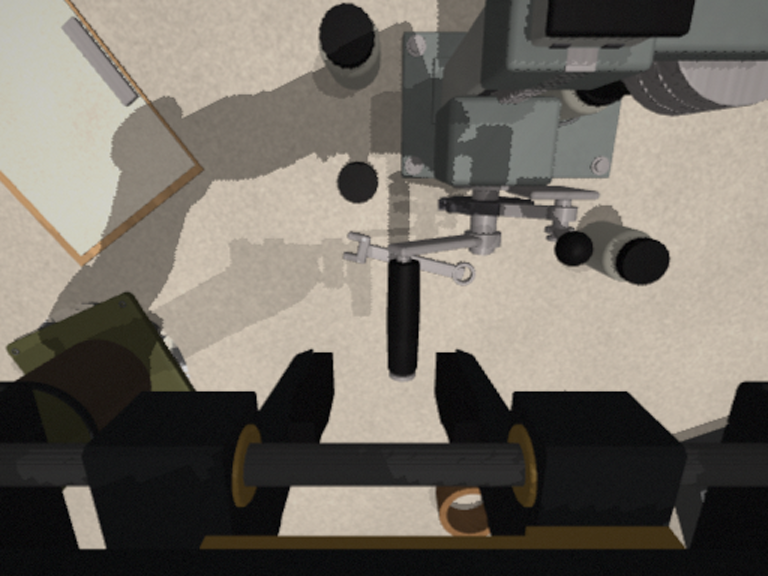

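The wrist view shows the knob at (574,248) and the grip vertical at (402,315) in the enlarged picture, so the jaws are already square to the grip. Next I go over the knob and straddle it.

Call:
{"fn": "carry_out", "kwargs": {"linear": [[0.04,-0.007,0],[0.08,-0.014,0],[0.118,-0.02,0],[0.118,-0.02,0],[0.118,-0.02,-0.04],[0.118,-0.02,-0.08],[0.118,-0.02,-0.12],[0.118,-0.02,-0.126]], "roll": [0,0,0,0,0,0,0,0]}}

```text
clock: 4.3
tool_pos: [0.5748, 0.0349, 0.2933]
eef_rot: [0.833, 0.553, -0.003, -0.003]
contact_force: [0.0, 0.5, 0.1]
opening: 0.454
```

```bash
python3 - <<'E'
from h import *
p=snapshot("wrist");save(p,"w2.png")
p=snapshot("scene");save(p,"s2.png",(200,120,340,260),4)
print(status.get_state()["tool_pos"],status.get_state()["contact_force"])
E
```

```text
[0.57788075 0.03438364 0.29823712] [-0.26338113  0.10318668  0.46427779]
```

View pics/w2.png

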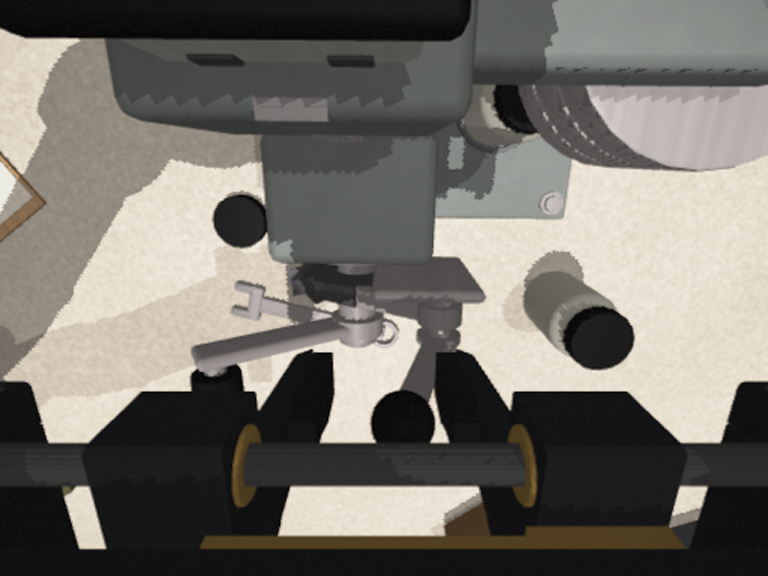

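View pics/s2.png

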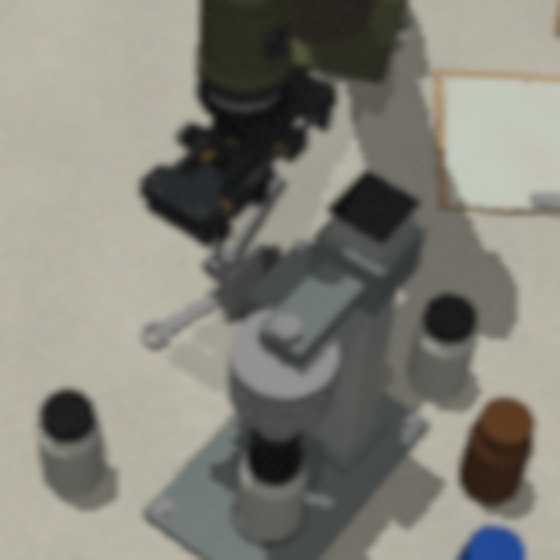

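Call:
{"fn": "carry_out", "kwargs": {"linear": [[0.008,-0.008,0.002],[0.016,-0.011,0.002],[0.024,-0.015,0.002],[0.032,-0.018,0.002],[0.04,-0.022,0.002],[0.046,-0.025,0.002],[0.046,-0.025,0.002],[0.046,-0.025,0.002]], "roll": [0,0,0,0,0,0,0,0]}}

```text
clock: 5.07
tool_pos: [0.6247, 0.0091, 0.3005]
eef_rot: [0.833, 0.553, 0.001, -0.0]
contact_force: [-0.1, 0.9, -0.2]
opening: 0.45
```

```bash
cat > f.py <<'E'
from h import *
np.set_printoptions(precision=4,suppress=True)
X=np.array([.394,.919,0]);Y=np.array([-.919,.394,0]);HUB=np.array([.526,-.035,.165])
s=status.get_state();t=np.array(s["tool_pos"]);f=np.array(s["contact_force"])
r=t-HUB;a=np.arctan2(r[2],-r@Y);R=np.hypot(r[2],r@Y)
print("t",s["clock"],"tcp",t,"press xyz rel hub",r@X,r@Y,r[2],"ang",a,"R",R,"open",s["opening"])
tang=np.array([np.sin(a)*-Y*1,])[0]*1+np.array([0,0,-np.cos(a)]) # lowering direction
rad=np.cos(a)*-Y+np.array([0,0,np.sin(a)])
print("f",f,"axial",f@X,"lowering",f@tang,"radial",f@rad,"M",np.array(s["moment"]))
E
cat > look.py <<'E'
import sys
exec(open("f.py").read())
p=snapshot("wrist");save(p,sys.argv[1])
E
python3 look.py w3.png
```

```text
t 5.0667 tcp [0.6247 0.0091 0.3005] press xyz rel hub 0.07939828059978397 -0.07330524865913358 0.1354595357799205 ang 1.0747655806154146 R 0.15402254807231625 open 0.45010717733702277
f [-0.0712  0.9225 -0.2353] axial 0.8197142125325578 lowering -0.26517279525839804 radial -0.4110638020164243 M [ 0.0473  0.138  -0.0425]
```

View pics/w3.png

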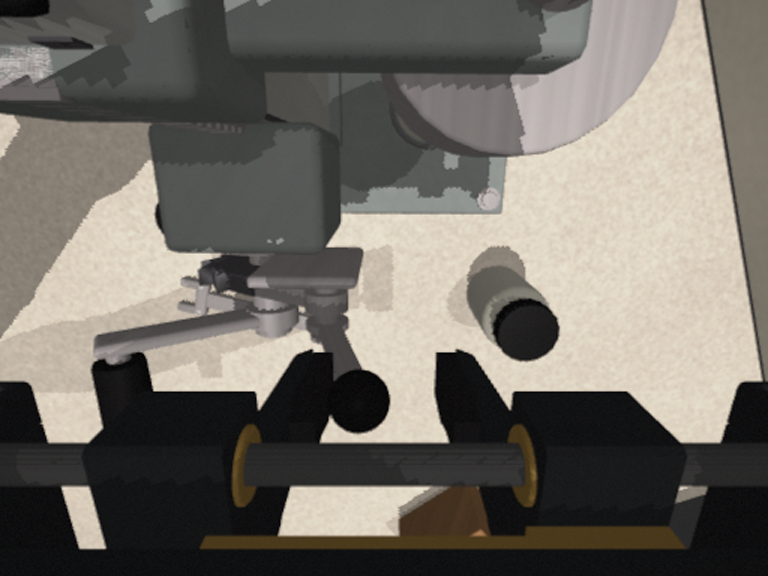

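The left finger at (320,400) is touching the knob at (358,400), and the lever has moved over. I'll push on until I feel the stop.

Call:
{"fn": "carry_out", "kwargs": {"linear": [[0.0018,-0.0008,0],[0.0037,-0.0016,0],[0.0055,-0.0024,0],[0.0055,-0.0024,0]], "roll": [0,0,0,0]}}

```text
clock: 5.45
tool_pos: [0.6257, 0.0085, 0.2998]
eef_rot: [0.833, 0.553, -0.003, -0.004]
contact_force: [-11.3, 4.2, 5.9]
opening: 0.455
```

```bash
python3 - <<'E'
exec(open("f.py").read())
p=snapshot("wrist");save(p,"w4.png")
T=np.array(p["world_from_camera"]);z=p["range_z"]
u,v=np.meshgrid(np.arange(512),np.arange(384))
P=np.stack([(u-p["cx"])/p["fx"]*z,(v-p["cy"])/p["fy"]*z,z],-1)@T[:3,:3].T+T[:3,3]
m=(z>0)&(P[...,2]>.29)&(P[...,2]<.315)&(u>222)&(u<288)&(v>240)&(v<295)
Q=P[m];D=Q-HUB;print(len(Q),Q.mean(0),"right",(-(D@Y)).min(),(-(D@Y)).max(),"x",(D@X).min(),(D@X).max())
for d in tip_of(p,"pawl_nose")[:1]: print(d,deep(p,d["pixel"]))
E
```

```text
t 5.45 tcp [0.6257 0.0085 0.2998] press xyz rel hub 0.0792124175365198 -0.07447927941363257 0.1347711069385468 ang 1.0659320574625755 R 0.15398186363145228 open 0.45521930503731245
f [-11.2504   4.2257   5.8594] axial -0.5492489874068816 lowering -13.3405000743167 radial -0.6778284334851356 M [0.8216 2.4823 0.0021]
1247 [0.6193 0.0152 0.3059] right 0.05726288631653978 0.07510706196342655 x 0.07018008963414257 0.09033364167523449
{'pixel': [171.5, 186.2], 'confidence': 0.9} [0.5851 0.0577 0.2496]
```

View pics/w4.png

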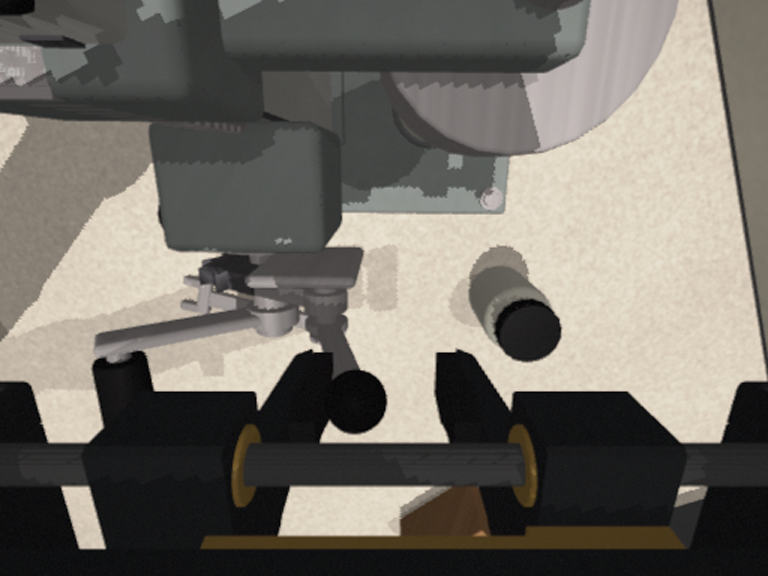

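11 N at the stop, and the knob centre is 65 mm right of the axis, as predicted for out. I'll retreat and go to the hand grip.

Call:
{"fn": "carry_out", "kwargs": {"linear": [[-0.004,0.0015,0],[-0.006,0.0025,0.03],[-0.006,0.0025,0.065],[-0.03,0,0.08],[-0.065,-0.005,0.08],[-0.1,-0.01,0.08],[-0.135,-0.016,0.08],[-0.173,-0.021,0.08]], "roll": [0,0,0,0,0,0,0,0], "gripper": 0.72}}

```text
clock: 6.22
tool_pos: [0.4518, -0.0134, 0.3801]
eef_rot: [0.833, 0.553, -0.001, -0.003]
contact_force: [0.4, 0.8, 0.0]
opening: 0.716
```

```bash
python3 - <<'E'
exec(open("f.py").read())
p=snapshot("wrist");save(p,"w5.png")
T=np.array(p["world_from_camera"]);z=p["range_z"]
u,v=np.meshgrid(np.arange(512),np.arange(384))
P=np.stack([(u-p["cx"])/p["fx"]*z,(v-p["cy"])/p["fy"]*z,z],-1)@T[:3,:3].T+T[:3,3]
m=(z>0)&(p["img"].max(-1)<80)&(P[...,2]>.2)&(P[...,2]<.24)&(abs(P[...,0]-.456)<.06)&(abs(P[...,1]+.005)<.07)
Q=P[m];D=Q-HUB;r=-(D@Y);x=D@X;print(len(Q),"right",np.percentile(r,[1,50,99]),"x",np.percentile(x,[1,50,99]),"z",np.percentile(Q[:,2],[50,98]))
p=snapshot("top")
for d in tip_of(p,"pawl_nose")[:1]: print(d,deep(p,d["pixel"]))
E
```

```text
t 6.2167 tcp [ 0.4518 -0.0134  0.3801] press xyz rel hub -0.009370556074277742 0.07667942611143758 0.21508272933627218 ang 1.913260052185615 R 0.22834253840999388 open 0.7162597987950803
f [0.3622 0.8142 0.0292] axial 0.8909501647285212 lowering 0.02120339428984433 radial 0.023474984127668845 M [-0.0439  0.1288  0.0164]
2597 right [-0.0893 -0.0763 -0.0504] x [-0.0506  0.0102  0.065 ] z [0.2261 0.2291]
```

View pics/w5.png

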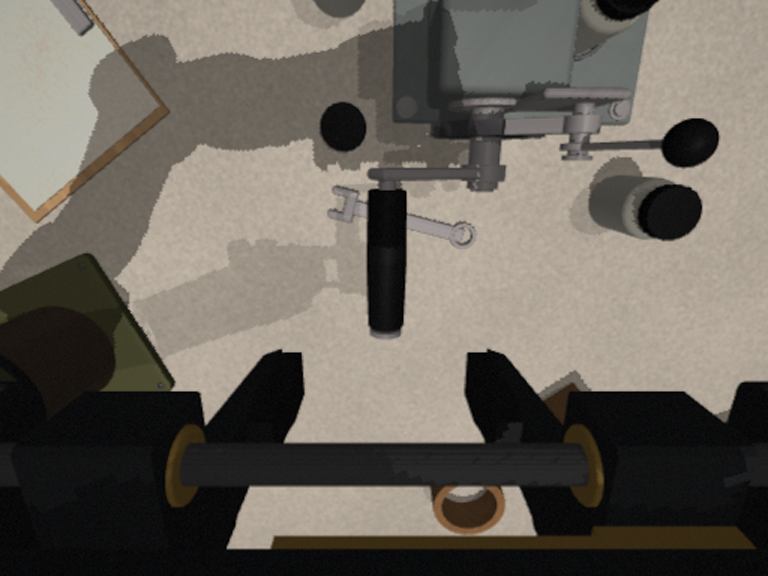

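The lever stays out (knob at (690,142)), and the grip at (387,260) sits between the open fingers. I'll go down onto it.

Call:
{"fn": "carry_out", "kwargs": {"linear": [[0.001,0,-0.035],[0.001,0,-0.07],[0.001,0,-0.105],[0.001,0,-0.135],[0.001,0,-0.155],[0.001,0,-0.165],[0.001,0,-0.165],[0.001,0,-0.165]], "roll": [0,0,0,0,0,0,0,0]}}

```text
clock: 7.03
tool_pos: [0.4526, -0.0137, 0.2149]
eef_rot: [0.833, 0.553, -0.002, -0.004]
contact_force: [-0.1, -0.1, 0.3]
opening: 0.723
```

Call:
{"fn": "carry_out", "kwargs": {"linear": [[0,0,0],[0,0,0],[0,0,0],[0,0,0],[0,0,0],[0,0,0]], "roll": [0,0,0,0,0,0], "gripper": 0.0, "grip_force": 35}}

```text
clock: 7.53
tool_pos: [0.4522, -0.0134, 0.2151]
eef_rot: [0.833, 0.553, -0.002, -0.004]
contact_force: [0.4, 0.1, -0.3]
opening: 0.3
```

```bash
python3 look.py w6.png
```

```text
t 7.5333 tcp [ 0.4522 -0.0134  0.2151] press xyz rel hub -0.009276671456730962 0.076364480712339 0.050109805171523525 ang 2.5608764403833773 R 0.09133743202429791 open 0.29991305588568407
f [ 0.4265  0.0991 -0.2529] axial 0.25909685720644454 lowering -0.017846971897488434 radial -0.4338079839841876 M [-0.0284 -0.0356 -0.1316]
```

View pics/w6.png

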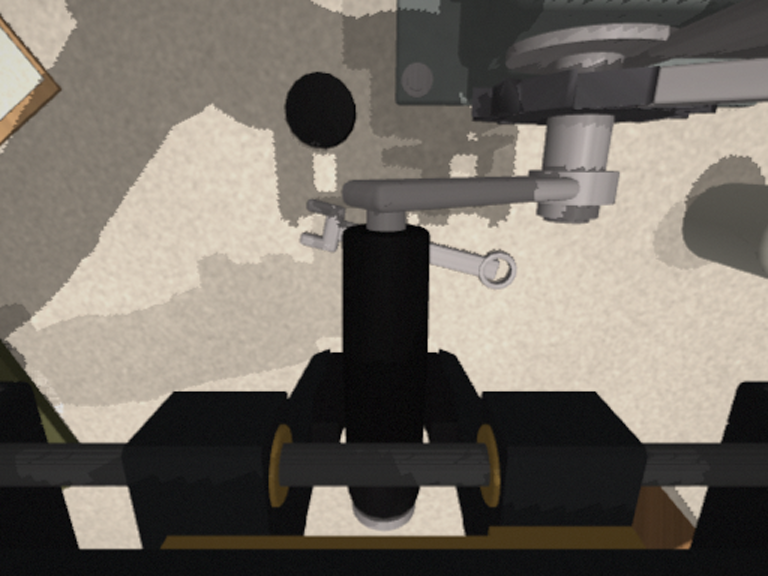

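Call:
{"fn": "carry_out", "kwargs": {"linear": [[-0.0023,0.001,-0.0042],[-0.0044,0.0019,-0.0086],[-0.0063,0.0027,-0.0131],[-0.0084,0.0036,-0.0185],[-0.0084,0.0036,-0.0185],[-0.0084,0.0036,-0.0185]], "roll": [0,0,0,0,0,0], "grip_force": 45}}

```text
clock: 8.08
tool_pos: [0.4438, -0.0099, 0.1967]
eef_rot: [0.833, 0.553, -0.002, -0.004]
contact_force: [-0.9, 0.8, 5.5]
opening: 0.293
```

```bash
python3 look.py w7.png; python3 - <<'E'
from h import *
p=snapshot("scene");save(p,"s7.png",(220,130,300,220),6)
for d in tip_of(p,"pawl_nose")[:2]:print(d,deep(p,d["pixel"]))
E
```

```text
t 8.0833 tcp [ 0.4438 -0.0099  0.1967] press xyz rel hub -0.0092622502703769 0.08541984468354838 0.031689201766608305 ang 2.7863494955665327 R 0.09110848135254115 open 0.29284910076649845
f [-0.916   0.7542  5.4896] axial 0.33219427303445836 lowering 4.750688845137562 radial 2.97719840364076 M [-0.0236  0.2929 -0.0025]
{'pixel': [260.4, 176.8], 'confidence': 0.58} [ 0.36497683 -0.00643224 -0.00086126]
```

View pics/w7.png

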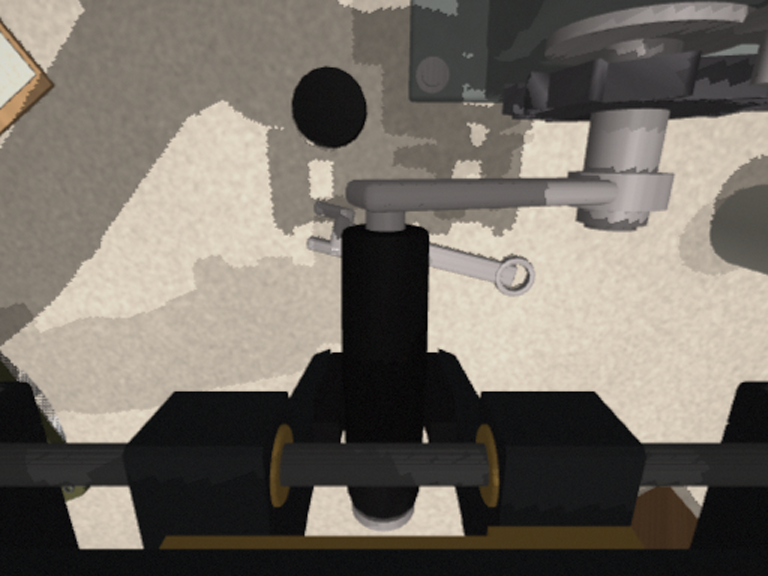

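View pics/s7.png

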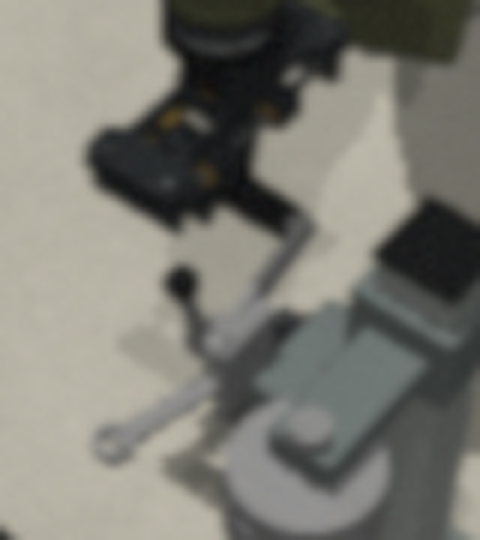

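Call:
{"fn": "carry_out", "kwargs": {"linear": [[-0.0006,0.0003,-0.0018],[-0.0011,0.0005,-0.0036],[-0.0011,0.0005,-0.0036]], "roll": [0,0,0]}}

```text
clock: 8.48
tool_pos: [0.4429, -0.0094, 0.1936]
eef_rot: [0.833, 0.553, -0.002, -0.004]
contact_force: [-0.3, -0.2, 5.3]
opening: 0.297
```

```bash
cat > arc.py <<'E'
import sys
exec(open("f.py").read())
C=HUB+.0007*Y+np.array([0,0,.0014])
r=t-C;a=np.arctan2(r[2],-r@Y);print("q est",a-2.62,"R",np.hypot(r[2],r@Y))
st=float(sys.argv[1]);n=int(sys.argv[2])
ax=-.0093
for i in range(1,n+1):
    b=a-st*i;T=C+.09*(np.cos(b)*-Y)+np.array([0,0,.09*np.sin(b)])+ax*X;print(np.round(T-t,4).tolist(),end=", ")
print()
E
python3 arc.py 0.05 8
python3 - <<'E'
from h import *
p=snapshot("wrist");save(p,"w8.png",(330,20,512,110),4)
E
```

```text
t 8.4833 tcp [ 0.4429 -0.0094  0.1936] press xyz rel hub -0.009261074306421275 0.08648472471509107 0.02856710983280719 ang 2.822562013756453 R 0.09108066410190888 open 0.29736411358522297
f [-0.2682 -0.1666  5.2666] axial -0.2587531502231006 lowering 4.9441771961340315 radial 1.8235600175032 M [ 0.0477  0.311  -0.072 ]
q est 0.21489618319050496 R 0.08998386094823181
[0.0013, -0.0006, 0.0043], [0.0029, -0.0013, 0.0084], [0.0046, -0.002, 0.0125], [0.0065, -0.0028, 0.0165], [0.0086, -0.0037, 0.0204], [0.0109, -0.0047, 0.0241], [0.0133, -0.0058, 0.0278], [0.0159, -0.0069, 0.0313],
```

View pics/w8.png

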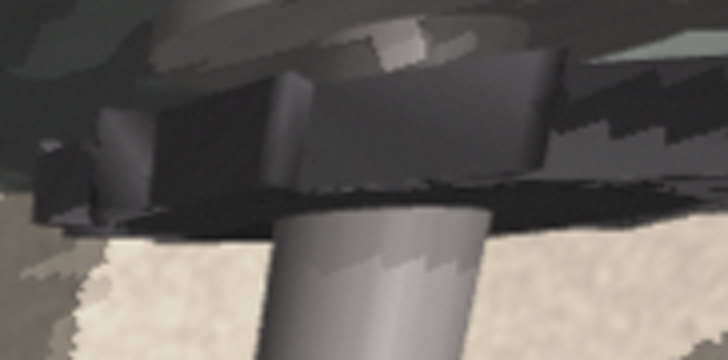

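The radius fits at 90.0 mm and the pull is 5 N. Now I lower to just past the old tooth position and check by force that the pawl isn't catching.

Call:
{"fn": "carry_out", "kwargs": {"linear": [[0.0013,-0.0006,0.0043],[0.0029,-0.0013,0.0084],[0.0046,-0.002,0.0125],[0.0065,-0.0028,0.0165],[0.0086,-0.0037,0.0204],[0.0109,-0.0047,0.0241],[0.0109,-0.0047,0.0241]], "roll": [0,0,0,0,0,0,0]}}

```text
clock: 9.12
tool_pos: [0.4551, -0.0147, 0.2192]
eef_rot: [0.834, 0.552, -0.001, -0.003]
contact_force: [-0.6, -0.2, 7.8]
opening: 0.298
```

```bash
python3 arc.py 0.05 8
```

```text
t 9.1167 tcp [ 0.4551 -0.0147  0.2192] press xyz rel hub -0.009306861055557461 0.07315788194896991 0.05415588634659696 ang 2.5043540547799874 R 0.09102162225122636 open 0.29761529346404164
f [-0.5599 -0.2274  7.7931] axial -0.4296111284554071 lowering 6.010817437158219 radial 4.978302125882089 M [-0.1327  0.227   0.0005]
q est -0.10773727664001154 R 0.0896289506426141
[0.0023, -0.001, 0.0038], [0.0049, -0.0021, 0.0072], [0.0078, -0.0033, 0.0105], [0.0107, -0.0046, 0.0136], [0.0139, -0.0059, 0.0166], [0.0171, -0.0073, 0.0194], [0.0205, -0.0088, 0.022], [0.024, -0.0103, 0.0244],
```

The crank is at q ≈ -0.11 and still pulling in the lowering direction, so the pawl is clear. I carry on lowering.

Call:
{"fn": "carry_out", "kwargs": {"linear": [[0.0023,-0.001,0.0038],[0.0049,-0.0021,0.0072],[0.0078,-0.0033,0.0105],[0.0107,-0.0046,0.0136],[0.0139,-0.0059,0.0166],[0.0171,-0.0073,0.0194],[0.0205,-0.0088,0.022],[0.024,-0.0103,0.0244]], "roll": [0,0,0,0,0,0,0,0]}}

```text
clock: 9.78
tool_pos: [0.4808, -0.0257, 0.2442]
eef_rot: [0.834, 0.552, 0.0, -0.002]
contact_force: [4.6, -2.3, 0.9]
opening: 0.295
```

```bash
python3 arc.py 0.05 8
```

```text
t 9.7833 tcp [ 0.4808 -0.0257  0.2442] press xyz rel hub -0.00930201057115106 0.0452017670478238 0.07920325917156815 ang 2.08939748589006 R 0.09119405686580855 open 0.2954489406767103
f [ 4.637  -2.3182  0.8531] axial -0.3034914222369935 lowering 4.917188376127327 radial -1.8240712283444256 M [-0.6011 -0.8136 -0.0992]
q est -0.5296419560305923 R 0.08963128391091675
[0.0035, -0.0015, 0.0025], [0.0072, -0.0031, 0.0044], [0.011, -0.0047, 0.0061], [0.0149, -0.0064, 0.0076], [0.0189, -0.0081, 0.0089], [0.0229, -0.0098, 0.01], [0.0269, -0.0115, 0.0109], [0.031, -0.0133, 0.0116],
```

Call:
{"fn": "carry_out", "kwargs": {"linear": [[0.0035,-0.0015,0.0025],[0.0072,-0.0031,0.0044],[0.011,-0.0047,0.0061],[0.0149,-0.0064,0.0076],[0.0189,-0.0081,0.0089],[0.0229,-0.0098,0.01],[0.0269,-0.0115,0.0109],[0.031,-0.0133,0.0116]], "roll": [0,0,0,0,0,0,0,0]}}

```text
clock: 10.45
tool_pos: [0.5128, -0.0396, 0.2554]
eef_rot: [0.834, 0.552, 0.0, -0.001]
contact_force: [5.7, -2.2, -4.4]
opening: 0.299
```

```bash
python3 arc.py 0.03 4
```

```text
t 10.45 tcp [ 0.5128 -0.0396  0.2554] press xyz rel hub -0.009405618277363305 0.01034543022726345 0.09043062039996821 ang 1.684702970361743 R 0.09102046491042728 open 0.29875040039430295
f [ 5.7193 -2.1644 -4.4342] axial 0.264281598069386 lowering 5.565235635855174 radial -5.099763759765441 M [-0.5313 -1.0029 -0.0683]
q est -0.9412846515329312 R 0.08955159649232226
[0.0025, -0.0009, 0.0007], [0.0049, -0.002, 0.0009], [0.0074, -0.0031, 0.001], [0.0099, -0.0041, 0.001],
```

Call:
{"fn": "carry_out", "kwargs": {"linear": [[0.0017,-0.0007,0.0004],[0.0034,-0.0014,0.0007],[0.005,-0.0021,0.0009],[0.005,-0.0021,0.0009]], "roll": [0,0,0,0]}}

```text
clock: 10.78
tool_pos: [0.519, -0.0422, 0.2558]
eef_rot: [0.834, 0.552, 0.001, -0.001]
contact_force: [6.0, -2.1, -4.3]
opening: 0.296
```

```bash
python3 arc.py 0.02 4
```

```text
t 10.7833 tcp [ 0.519  -0.0422  0.2558] press xyz rel hub -0.009368510467634773 0.0036526235249774285 0.0908352319948175 ang 1.6109862027789597 R 0.09090864111935418 open 0.2955175138426642
f [ 6.0153 -2.0725 -4.3078] axial 0.4653648985086929 lowering 6.16639666633149 radial -4.5592871979397245 M [-0.6766 -1.0591 -0.0842]
q est -1.0161999744716925 R 0.08948396251174214
[0.0017, -0.0006, 0.0006], [0.0033, -0.0013, 0.0006], [0.005, -0.0021, 0.0005], [0.0066, -0.0028, 0.0005],
```

Call:
{"fn": "carry_out", "kwargs": {"linear": [[0.0017,-0.0007,0],[0.0034,-0.0014,0],[0.005,-0.0021,-0.0002],[0.005,-0.0021,-0.0002]], "roll": [0,0,0,0]}}

```text
clock: 11.12
tool_pos: [0.5255, -0.045, 0.2556]
eef_rot: [0.834, 0.552, 0.001, 0.001]
contact_force: [5.7, -2.1, -2.1]
opening: 0.298
```

```bash
sed -i 's/.0014\])/.0007])/' arc.py; python3 arc.py 0.02 4
```

```text
t 11.1167 tcp [ 0.5255 -0.045   0.2556] press xyz rel hub -0.009416978985161424 -0.003526260883976004 0.09063026773556929 ang 1.5319077393665987 R 0.0906988420303304 open 0.2980813977667472
f [ 5.7067 -2.0639 -2.1077] axial 0.3516601408112122 lowering 6.134985997996896 radial -1.8705692418320943 M [-0.6444 -1.0893 -0.0737]
q est -1.096162412045314 R 0.09002951257764005
[0.0017, -0.0006, -0.0001], [0.0033, -0.0013, -0.0003], [0.005, -0.002, -0.0004], [0.0066, -0.0027, -0.0007],
```

Call:
{"fn": "carry_out", "kwargs": {"linear": [[0.0015,-0.0006,-0.0001],[0.0029,-0.0012,-0.0002],[0.0044,-0.0018,-0.0004],[0.0044,-0.0018,-0.0004]], "roll": [0,0,0,0]}}

```text
clock: 11.45
tool_pos: [0.5314, -0.0476, 0.2551]
eef_rot: [0.834, 0.552, 0.002, 0.002]
contact_force: [6.3, -2.8, -1.0]
opening: 0.291
```

```bash
python3 arc.py 0.015 4
```

```text
t 11.45 tcp [ 0.5314 -0.0476  0.2551] press xyz rel hub -0.009424759431474375 -0.009868033886503915 0.09009589204382865 ang 1.461703060097385 R 0.09063469454882284 open 0.29108918881792084
f [ 6.3012 -2.7794 -1.0394] axial -0.07164944938932652 lowering 6.958098165620856 radial -0.2834991331410715 M [-0.6744 -1.0109 -0.0226]
q est -1.1668720876081466 R 0.09001836396604374
[0.0013, -0.0004, -0.0002], [0.0025, -0.0009, -0.0004], [0.0037, -0.0015, -0.0006], [0.005, -0.002, -0.0008],
```

Call:
{"fn": "carry_out", "kwargs": {"linear": [[0.0015,-0.0006,-0.0002],[0.0029,-0.0012,-0.0005],[0.0043,-0.0018,-0.0008],[0.0043,-0.0018,-0.0008]], "roll": [0,0,0,0]}}

```text
clock: 11.78
tool_pos: [0.537, -0.05, 0.2541]
eef_rot: [0.834, 0.552, 0.003, 0.003]
contact_force: [6.4, -2.7, -1.1]
opening: 0.294
```

```bash
python3 arc.py 0.015 4
```

```text
t 11.7833 tcp [ 0.537  -0.05    0.2541] press xyz rel hub -0.009450911758521842 -0.016046125002610063 0.08911816195641456 ang 1.392650611288976 R 0.09055122814235665 open 0.29433478754886155
f [ 6.3809 -2.7428 -1.1137] axial -0.00660508363101997 lowering 7.032163444756285 radial 0.13458473987947225 M [-0.6469 -1.1171 -0.0813]
q est -1.2363819087780692 R 0.08998999559465076
[0.0013, -0.0004, -0.0003], [0.0025, -0.0009, -0.0005], [0.0037, -0.0014, -0.0008], [0.0049, -0.0019, -0.0012],
```

Call:
{"fn": "carry_out", "kwargs": {"linear": [[0.0014,-0.0006,-0.0003],[0.0028,-0.0012,-0.0006],[0.0042,-0.0018,-0.001],[0.0042,-0.0018,-0.001]], "roll": [0,0,0,0]}}

```text
clock: 12.12
tool_pos: [0.5425, -0.0523, 0.2528]
eef_rot: [0.834, 0.552, 0.003, 0.004]
contact_force: [5.7, -2.2, -1.8]
opening: 0.296
```

```bash
python3 arc.py 0.015 4
```

```text
t 12.1167 tcp [ 0.5425 -0.0523  0.2528] press xyz rel hub -0.009444308675425984 -0.02197149288369193 0.08777645681516036 ang 1.3255241193796274 R 0.09048454492653338 open 0.29592227513355485
f [ 5.6691 -2.213  -1.8448] axial 0.19991817138745713 lowering 6.347750602815961 radial -0.31275688952836067 M [-0.6327 -1.0519 -0.0138]
q est -1.3039102460029575 R 0.08997943919496107
[0.0013, -0.0004, -0.0003], [0.0024, -0.0009, -0.0007], [0.0036, -0.0014, -0.0011], [0.0048, -0.0019, -0.0015],
```

Call:
{"fn": "carry_out", "kwargs": {"linear": [[0.0014,-0.0006,-0.0004],[0.0027,-0.0011,-0.0008],[0.004,-0.0017,-0.0013],[0.004,-0.0017,-0.0013]], "roll": [0,0,0,0]}}

```text
clock: 12.45
tool_pos: [0.5477, -0.0546, 0.2511]
eef_rot: [0.834, 0.552, 0.003, 0.004]
contact_force: [5.7, -2.4, -2.9]
opening: 0.294
```

```bash
python3 arc.py 0.015 4
```

```text
t 12.45 tcp [ 0.5477 -0.0546  0.2511] press xyz rel hub -0.009438248059670196 -0.027603773621683432 0.08607628753536303 ang 1.260467927417098 R 0.09039411260711419 open 0.29409595199474786
f [ 5.7051 -2.383  -2.8869] axial 0.05784642046334089 lowering 6.768147465409473 radial -0.8612593703134162 M [-0.6249 -1.0415 -0.0078]
q est -1.3693180131585843 R 0.08994557260163624
[0.0012, -0.0004, -0.0004], [0.0024, -0.0009, -0.0008], [0.0036, -0.0014, -0.0013], [0.0047, -0.0019, -0.0018],
```

Call:
{"fn": "carry_out", "kwargs": {"linear": [[0.0013,-0.0006,-0.0005],[0.0026,-0.0011,-0.001],[0.0039,-0.0017,-0.0016],[0.0039,-0.0017,-0.0016]], "roll": [0,0,0,0]}}

```text
clock: 12.78
tool_pos: [0.5527, -0.0567, 0.249]
eef_rot: [0.834, 0.552, 0.004, 0.005]
contact_force: [7.0, -2.9, -2.9]
opening: 0.297
```

```bash
python3 arc.py 0.015 4
```

```text
t 12.7833 tcp [ 0.5527 -0.0567  0.249 ] press xyz rel hub -0.00945935429167146 -0.03310572887105651 0.08401641267531115 ang 1.1954394298873308 R 0.09030363715217726 open 0.2974431668429163
f [ 6.9542 -2.8778 -2.9184] axial 0.09527051030513714 lowering 8.070764391615825 radial 0.04341767737584561 M [-0.6119 -1.0768 -0.0493]
q est -1.43465660633513 R 0.08991352689122022
[0.0012, -0.0004, -0.0004], [0.0024, -0.0008, -0.001], [0.0035, -0.0013, -0.0015], [0.0046, -0.0018, -0.0021],
```

Call:
{"fn": "carry_out", "kwargs": {"linear": [[0.0013,-0.0005,-0.0005],[0.0026,-0.001,-0.0011],[0.0038,-0.0016,-0.0018],[0.0038,-0.0016,-0.0018]], "roll": [0,0,0,0]}}

```text
clock: 13.12
tool_pos: [0.5575, -0.0588, 0.2467]
eef_rot: [0.834, 0.552, 0.004, 0.006]
contact_force: [5.1, -2.2, -3.0]
opening: 0.296
```

```bash
python3 arc.py 0.015 4
```

```text
t 13.1167 tcp [ 0.5575 -0.0588  0.2467] press xyz rel hub -0.009468434205466194 -0.0383471809770709 0.08166828283548541 ang 1.1318057014635352 R 0.09022313844122842 open 0.29585313584414324
f [ 5.0636 -2.2435 -2.9602] axial -0.06672127755261403 lowering 6.270534129046102 radial -0.325962844769476 M [-0.5809 -0.9909 -0.0587]
q est -1.4985515626968366 R 0.08989179089546857
[0.0012, -0.0003, -0.0005], [0.0023, -0.0008, -0.0011], [0.0034, -0.0013, -0.0017], [0.0045, -0.0017, -0.0024],
```

Call:
{"fn": "carry_out", "kwargs": {"linear": [[0.0012,-0.0005,-0.0006],[0.0024,-0.001,-0.0013],[0.0036,-0.0015,-0.002],[0.0036,-0.0015,-0.002]], "roll": [0,0,0,0]}}

```text
clock: 13.45
tool_pos: [0.562, -0.0608, 0.2441]
eef_rot: [0.834, 0.552, 0.004, 0.006]
contact_force: [5.9, -2.1, -3.2]
opening: 0.294
```

```bash
python3 arc.py 0.015 4
```

```text
t 13.45 tcp [ 0.562  -0.0608  0.2441] press xyz rel hub -0.009468349933733737 -0.04325733861261026 0.0790674410823172 ang 1.0701867915903183 R 0.09012689711263627 open 0.29400282217827
f [ 5.9398 -2.0834 -3.2258] axial 0.42565879802145407 lowering 7.057257951963701 radial 0.18399468773527328 M [-0.5636 -1.0324 -0.0682]
q est -1.5603855966705045 R 0.08985371971731995
[0.0012, -0.0003, -0.0005], [0.0023, -0.0008, -0.0012], [0.0033, -0.0012, -0.0019], [0.0044, -0.0017, -0.0027],
```

Call:
{"fn": "carry_out", "kwargs": {"linear": [[0.0012,-0.0005,-0.0007],[0.0024,-0.001,-0.0014],[0.0036,-0.0015,-0.0022],[0.0036,-0.0015,-0.0022]], "roll": [0,0,0,0]}}

```text
clock: 13.78
tool_pos: [0.5665, -0.0627, 0.2412]
eef_rot: [0.834, 0.552, 0.004, 0.007]
contact_force: [6.7, -2.9, -4.0]
opening: 0.291
```

```bash
python3 arc.py 0.015 4; python3 - <<'E'
from h import *
p=snapshot("scene");save(p,"s9.png",(235,170,325,270),6)
E
```

```text
t 13.7833 tcp [ 0.5665 -0.0627  0.2412] press xyz rel hub -0.009495912547321043 -0.0480933029408382 0.07616424912309 ang 1.0075779951750883 R 0.09007751457629896 open 0.2911937910640829
f [ 6.6534 -2.8862 -3.9525] axial -0.030973193562420037 lowering 8.241787865077841 radial 0.5297439798037106 M [-0.5903 -1.0101  0.005 ]
q est -1.6231661203212222 R 0.08986448375499465
[0.0012, -0.0003, -0.0006], [0.0022, -0.0007, -0.0014], [0.0032, -0.0012, -0.0022], [0.0042, -0.0016, -0.003],
```

View pics/s9.png

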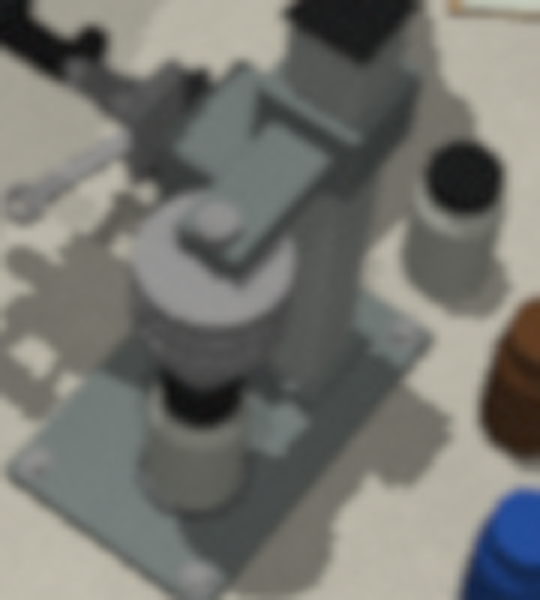

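The head has come down clearly (weights at (210,290) in the crop). I can't tell the last few millimetres from this picture, so I keep feeling for the landing.

Call:
{"fn": "carry_out", "kwargs": {"linear": [[0.0011,-0.0005,-0.0007],[0.0022,-0.0009,-0.0015],[0.0034,-0.0014,-0.0023],[0.0034,-0.0014,-0.0023]], "roll": [0,0,0,0]}}

```text
clock: 14.17
tool_pos: [0.5705, -0.0644, 0.2381]
eef_rot: [0.834, 0.552, 0.004, 0.007]
contact_force: [5.3, -2.1, -4.5]
opening: 0.302
```

```bash
python3 arc.py 0.015 4
```

```text
t 14.1667 tcp [ 0.5705 -0.0644  0.2381] press xyz rel hub -0.009477873918816646 -0.05251602932587199 0.07305701553777996 ang 0.9475401444912134 R 0.08997366756692354 open 0.3016473822496509
f [ 5.3218 -2.1356 -4.5356] axial 0.1341426699910234 lowering 7.301758524015968 radial -0.33705354622230993 M [-0.5949 -0.9791 -0.0416]
q est -1.6833358173048965 R 0.0898190867843314
[0.0012, -0.0003, -0.0007], [0.0021, -0.0007, -0.0015], [0.0031, -0.0011, -0.0023], [0.0041, -0.0015, -0.0032],
```

Call:
{"fn": "carry_out", "kwargs": {"linear": [[0.0011,-0.0005,-0.0008],[0.0022,-0.0009,-0.0016],[0.0032,-0.0013,-0.0025],[0.0032,-0.0013,-0.0025]], "roll": [0,0,0,0]}}

```text
clock: 14.5
tool_pos: [0.5744, -0.0661, 0.2347]
eef_rot: [0.834, 0.552, 0.004, 0.007]
contact_force: [5.5, -2.3, -4.1]
opening: 0.293
```

```bash
python3 arc.py 0.015 4
```

```text
t 14.5 tcp [ 0.5744 -0.0661  0.2347] press xyz rel hub -0.00951462854125526 -0.05670106257702204 0.06970909626819152 ang 0.8879406239776872 R 0.08985749050519586 open 0.2927003843446744
f [ 5.5199 -2.341  -4.1239] axial 0.02345481437009919 lowering 7.25304163979557 radial 0.5837802498959159 M [-0.5118 -1.0216  0.0078]
q est -1.7430291044960822 R 0.08976146745325599
[0.0012, -0.0003, -0.0007], [0.0021, -0.0007, -0.0016], [0.003, -0.0011, -0.0025], [0.0039, -0.0015, -0.0034],
```

Call:
{"fn": "carry_out", "kwargs": {"linear": [[0.001,-0.0004,-0.0008],[0.002,-0.0008,-0.0017],[0.003,-0.0012,-0.0026],[0.003,-0.0012,-0.0026]], "roll": [0,0,0,0]}}

```text
clock: 14.83
tool_pos: [0.578, -0.0676, 0.2312]
eef_rot: [0.834, 0.552, 0.004, 0.008]
contact_force: [5.9, -2.4, -5.1]
opening: 0.296
```

```bash
python3 arc.py 0.015 4
```

```text
t 14.8333 tcp [ 0.578  -0.0676  0.2312] press xyz rel hub -0.009513736420142126 -0.06064080378384036 0.0662070090247373 ang 0.8292510024019661 R 0.08978126267519228 open 0.29615304347849347
f [ 5.8815 -2.4308 -5.0536] axial 0.08341533074956044 lowering 8.105480603095623 radial 0.5709834265831917 M [-0.5763 -1.0265 -0.0533]
q est -1.8017683596386669 R 0.08974321705387196
[0.0011, -0.0003, -0.0007], [0.002, -0.0006, -0.0017], [0.0029, -0.001, -0.0026], [0.0038, -0.0014, -0.0036],
```

Call:
{"fn": "carry_out", "kwargs": {"linear": [[0.001,-0.0004,-0.0009],[0.002,-0.0008,-0.0018],[0.0029,-0.0012,-0.0028],[0.0029,-0.0012,-0.0028]], "roll": [0,0,0,0]}}

```text
clock: 15.17
tool_pos: [0.5815, -0.0691, 0.2275]
eef_rot: [0.834, 0.552, 0.003, 0.008]
contact_force: [4.3, -2.0, -4.4]
opening: 0.297
```

```bash
python3 arc.py 0.015 4
```

```text
t 15.1667 tcp [ 0.5815 -0.0691  0.2275] press xyz rel hub -0.00952399051442913 -0.0644223617876108 0.062458714575022806 ang 0.7699231176546212 R 0.08972921332909356 open 0.2965730075024051
f [ 4.2668 -1.9819 -4.4324] axial -0.140228705001907 lowering 6.455364668797247 radial 0.29060502399407323 M [-0.5418 -1.0007 -0.0854]
q est -1.8611047748111864 R 0.08974988759324759
[0.0011, -0.0002, -0.0008], [0.0019, -0.0006, -0.0018], [0.0027, -0.0009, -0.0028], [0.0035, -0.0013, -0.0039],
```

Call:
{"fn": "carry_out", "kwargs": {"linear": [[0.0009,-0.0004,-0.001],[0.0018,-0.0007,-0.0019],[0.0018,-0.0007,-0.0019]], "roll": [0,0,0]}}

```text
clock: 15.42
tool_pos: [0.5838, -0.0702, 0.2246]
eef_rot: [0.834, 0.552, 0.003, 0.008]
contact_force: [5.9, -2.6, -5.1]
opening: 0.298
```

```bash
python3 arc.py 0.015 4
```

```text
t 15.4167 tcp [ 0.5838 -0.0702  0.2246] press xyz rel hub -0.0095303613362996 -0.06701911298188902 0.059583859193158534 ang 0.7267366404024718 R 0.08967607139716452 open 0.2981224290801931
f [ 5.8921 -2.6224 -5.0733] axial -0.0885102922225246 lowering 8.075778980019797 radial 1.4480767442918168 M [-0.5517 -1.0167 -0.025 ]
q est -1.9042749303460536 R 0.0897394444532718
[0.0011, -0.0002, -0.0009], [0.0019, -0.0005, -0.0019], [0.0026, -0.0009, -0.0029], [0.0034, -0.0012, -0.004],
```

Still a full pull of 8 N.

Call:
{"fn": "carry_out", "kwargs": {"linear": [[0.0009,-0.0004,-0.001],[0.0018,-0.0007,-0.002],[0.0026,-0.0011,-0.003],[0.0026,-0.0011,-0.003]], "roll": [0,0,0,0]}}

```text
clock: 15.75
tool_pos: [0.5868, -0.0714, 0.2205]
eef_rot: [0.834, 0.552, 0.003, 0.008]
contact_force: [5.4, -2.4, -4.9]
opening: 0.297
```

```bash
python3 arc.py 0.015 4
```

```text
t 15.75 tcp [ 0.5868 -0.0714  0.2205] press xyz rel hub -0.009518119171680444 -0.07026156410629103 0.05552991509462582 ang 0.6688175406794559 R 0.08955589796925045 open 0.29741238546345444
f [ 5.3639 -2.4278 -4.9002] axial -0.11772270242755284 lowering 7.494154810830785 radial 1.5794339371220336 M [-0.4819 -0.9826 -0.0779]
q est -1.9621459046686045 R 0.08967632353324262
[0.0011, -0.0002, -0.0009], [0.0018, -0.0005, -0.002], [0.0025, -0.0008, -0.0031], [0.0032, -0.0011, -0.0042],
```

Call:
{"fn": "carry_out", "kwargs": {"linear": [[0.0009,-0.0004,-0.001],[0.0017,-0.0007,-0.0021],[0.0024,-0.001,-0.0031],[0.0024,-0.001,-0.0031]], "roll": [0,0,0,0]}}

```text
clock: 16.08
tool_pos: [0.5891, -0.0724, 0.2171]
eef_rot: [0.834, 0.552, 0.003, 0.008]
contact_force: [2.3, -2.0, -0.7]
opening: 0.302
```

```bash
python3 arc.py 0.015 4
```

```text
t 16.0833 tcp [ 0.5891 -0.0724  0.2171] press xyz rel hub -0.00951228338680927 -0.07275336316747047 0.05212383399479106 ang 0.6216782842559814 R 0.08949830122686343 open 0.30218473091832143
f [ 2.3497 -1.9611 -0.7275] axial -0.8764224346576559 lowering 2.2990398991130196 radial 1.9597440821437115 M [-0.3725 -0.4822 -0.0164]
q est -2.0092139236576383 R 0.0896648559242166
[0.001, -0.0002, -0.0009], [0.0017, -0.0005, -0.002], [0.0024, -0.0008, -0.0032], [0.003, -0.0011, -0.0043],
```

The pull has fallen from 7.5 to 2.3 N, so the pad is landing. A small step more, then hold.

Call:
{"fn": "carry_out", "kwargs": {"linear": [[0.0003,-0.0001,-0.0006],[0.0006,-0.0002,-0.001],[0.0006,-0.0002,-0.001],[0.0006,-0.0002,-0.001]], "roll": [0,0,0,0]}}

```text
clock: 16.42
tool_pos: [0.5896, -0.0726, 0.2162]
eef_rot: [0.834, 0.552, 0.003, 0.008]
contact_force: [2.0, -2.1, 0.3]
opening: 0.293
```

```bash
python3 arc.py 0.01 2
```

```text
t 16.4167 tcp [ 0.5896 -0.0726  0.2162] press xyz rel hub -0.009519675573267493 -0.07331981785341167 0.05122021889709322 ang 0.6097765295731725 R 0.08943884231095352 open 0.2928662449085553
f [ 2.0095 -2.1257  0.3065] axial -1.1617805411148174 lowering 1.2860035597516124 radial 2.3759998998260623 M [-0.3687 -0.4052  0.008 ]
q est -2.0210993103899684 R 0.08961699010818437
[0.0008, -0.0001, -0.0005], [0.0013, -0.0003, -0.0013],
```

Call:
{"fn": "carry_out", "kwargs": {"linear": [[0.0003,-0.0001,-0.0006],[0.0003,-0.0001,-0.0006],[0.0003,-0.0001,-0.0006],[0.0003,-0.0001,-0.0006]], "roll": [0,0,0,0]}}

```text
clock: 16.75
tool_pos: [0.5899, -0.0728, 0.2158]
eef_rot: [0.834, 0.552, 0.003, 0.008]
contact_force: [1.9, -1.5, 3.1]
opening: 0.291
```

```bash
python3 arc.py 0.01 2; python3 - <<'E'
from h import *
p=snapshot("scene");save(p,"s10.png",(215,140,325,270),4)
E
```

```text
t 16.75 tcp [ 0.5899 -0.0728  0.2158] press xyz rel hub -0.009520288514629929 -0.073641242129859 0.05076827318808472 ang 0.6035763956640513 R 0.08944523522764374 open 0.29140666629793605
f [ 1.9128 -1.5438  3.073 ] axial -0.6651113230906388 lowering -1.1870988588048674 radial 3.692247564818151 M [-0.3819 -0.272   0.0468]
q est -2.0272857707536236 R 0.08962940998180331
[0.0008, -0.0001, -0.0005], [0.0013, -0.0003, -0.0013],
```

View pics/s10.png

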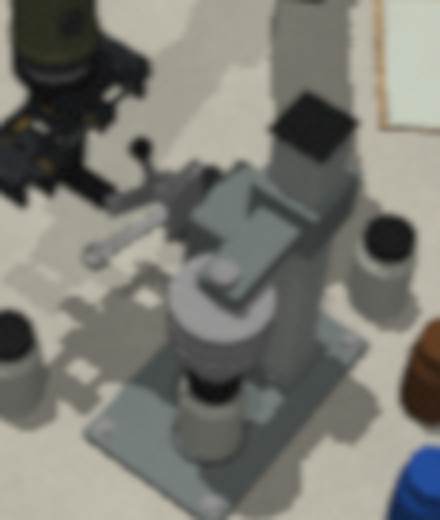

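The pull is down to about zero and slightly reversed, so the bottle carries the weight. I release and go up.

Call:
{"fn": "carry_out", "kwargs": {"linear": [[0,0,0],[0,0,0],[0,0,0],[0,0,0],[0,0,0],[0,0,0]], "roll": [0,0,0,0,0,0], "gripper": 0.6}}

```text
clock: 17.3
tool_pos: [0.5896, -0.0725, 0.2155]
eef_rot: [0.834, 0.552, 0.002, 0.008]
contact_force: [0.5, 0.2, 0.2]
opening: 0.599
```

Call:
{"fn": "carry_out", "kwargs": {"linear": [[0,0,0.015],[0,0,0.04],[0,0,0.075],[0,0,0.11],[0,0,0.15],[0,0,0.165],[0,0,0.165]], "roll": [0,0,0,0,0,0,0]}}

```text
clock: 17.88
tool_pos: [0.5916, -0.0732, 0.3852]
eef_rot: [0.834, 0.552, 0.006, 0.01]
contact_force: [0.3, -0.7, -0.1]
opening: 0.601
```

```bash
python3 look.py w11.png
```

```text
t 17.8833 tcp [ 0.5916 -0.0732  0.3852] press xyz rel hub -0.009264070145828517 -0.07530389022474754 0.22021757121354477 ang 1.2413089224042997 R 0.23273687837163556 open 0.6013764140446324
f [ 0.3233 -0.6921 -0.1065] axial -0.5087020887981574 lowering 0.5735889841145969 radial 0.08357651590440023 M [-0.07    0.0526 -0.0188]
```

View pics/w11.png

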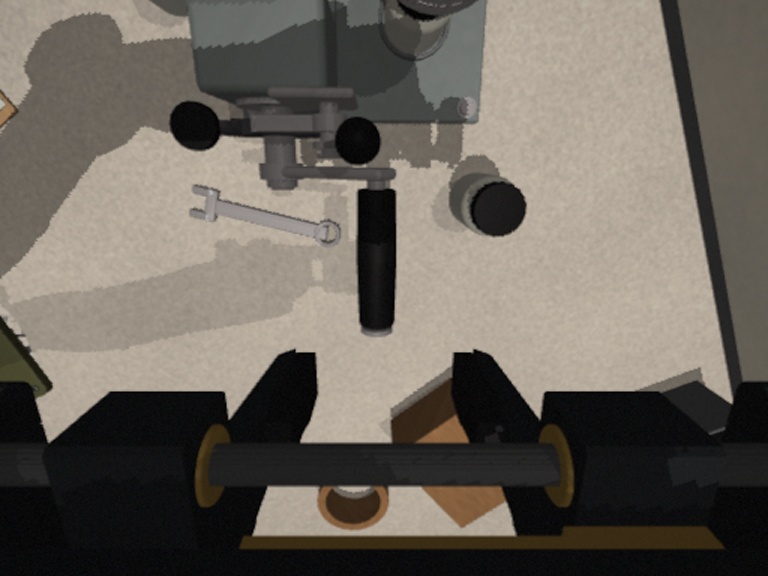

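The crank rests at lower right with the grip at (377,260), and the knob is at (357,140). Now I straddle the knob again and throw it left.

Call:
{"fn": "carry_out", "kwargs": {"linear": [[0.009,0.03,0],[0.018,0.06,0],[0.0256,0.085,0],[0.0256,0.085,0],[0.0256,0.085,-0.03],[0.0256,0.085,-0.06],[0.0256,0.085,-0.085],[0.0256,0.085,-0.085]], "roll": [0,0,0,0,0,0,0,0], "gripper": 0.5}}

```text
clock: 18.6
tool_pos: [0.6114, 0.0124, 0.2906]
eef_rot: [0.834, 0.552, -0.002, 0.005]
contact_force: [-1.1, -0.1, -0.2]
opening: 0.5
```

```bash
python3 look.py w12.png
```

```text
t 18.6 tcp [0.6114 0.0124 0.2906] press xyz rel hub 0.07722733797477432 -0.0597824462993781 0.12564755901246563 ang 1.1266997625233168 R 0.1391447087435561 open 0.49999028566443704
f [-1.1387 -0.1398 -0.2412] axial -0.5770637626687776 lowering -0.7915633820294538 radial -0.6437473624329164 M [-0.0561  0.1136  0.0319]
```

View pics/w12.png

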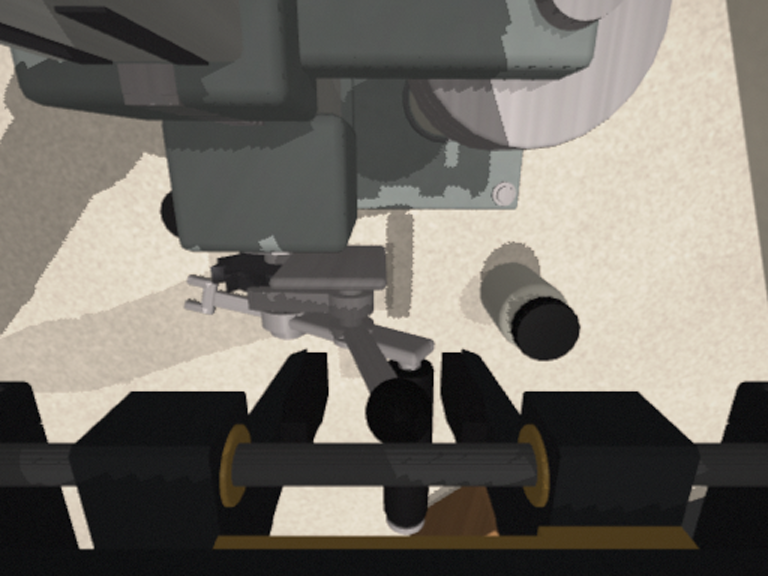

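Call:
{"fn": "carry_out", "kwargs": {"linear": [[-0.008,0.0034,0.009],[-0.016,0.0068,0.01],[-0.024,0.0103,0.01],[-0.032,0.0137,0.01],[-0.04,0.0171,0.009],[-0.043,0.0184,0.009],[-0.044,0.0188,0.009],[-0.044,0.0188,0.009]], "roll": [0,0,0,0,0,0,0,0]}}

```text
clock: 19.32
tool_pos: [0.5686, 0.0315, 0.3027]
eef_rot: [0.834, 0.552, -0.0, 0.006]
contact_force: [1.0, -0.2, 0.7]
opening: 0.498
```

```bash
python3 f.py
```

```text
t 19.3167 tcp [0.5686 0.0315 0.3027] press xyz rel hub 0.07791822842496386 -0.012896230841038732 0.13770297027544912 ang 1.4774161724433785 R 0.13830553420809516 open 0.4982633046257146
f [ 0.9654 -0.1826  0.6685] axial 0.21257199308037722 lowering 0.8926688647896608 radial 0.7550169423953073 M [-0.0904  0.0542  0.0463]
```

Not at the stop yet, so I push a little further.

Call:
{"fn": "carry_out", "kwargs": {"linear": [[-0.0018,0.0008,-0.002],[-0.0037,0.0016,-0.003],[-0.005,0.0021,-0.003],[-0.005,0.0021,-0.003]], "roll": [0,0,0,0]}}

```text
clock: 19.65
tool_pos: [0.5676, 0.032, 0.3009]
eef_rot: [0.834, 0.551, 0.003, 0.01]
contact_force: [8.5, -3.1, 0.1]
opening: 0.499
```

```bash
python3 look.py w13.png
```

```text
t 19.65 tcp [0.5676 0.032  0.3009] press xyz rel hub 0.07798108551718512 -0.011773419259556977 0.1358819479071773 ang 1.484367707063822 R 0.13639104504369104 open 0.4985762608011007
f [ 8.5376 -3.0652  0.0995] axial 0.5469137055843438 lowering 9.011374390330317 radial 0.8806376593883588 M [-0.6951 -1.6181  0.0582]
```

View pics/w13.png

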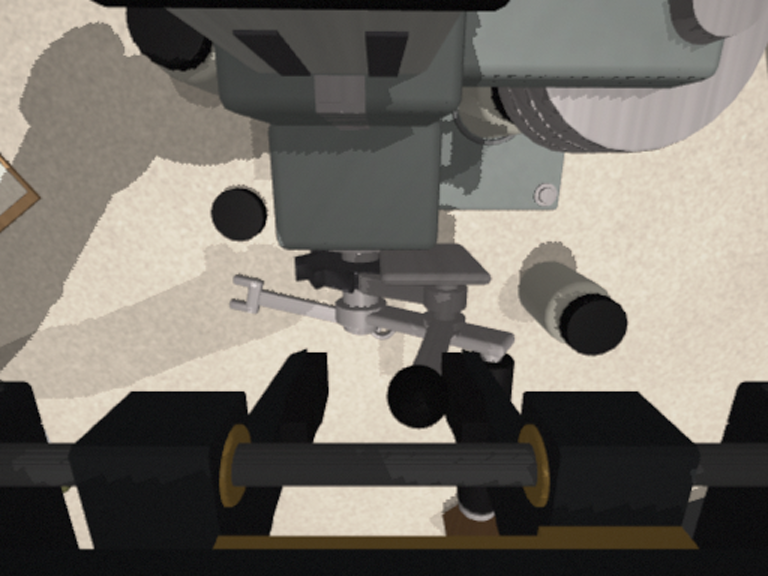

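9 N against the stop with the knob at the in position. I retreat clear and check.

Call:
{"fn": "carry_out", "kwargs": {"linear": [[0.004,-0.0017,0],[0.007,-0.003,0.002],[0.007,-0.003,0.03],[0.007,-0.003,0.065],[0.007,-0.003,0.1],[-0.02,-0.03,0.11],[-0.05,-0.06,0.11],[-0.08,-0.09,0.11]], "roll": [0,0,0,0,0,0,0,0]}}

```text
clock: 20.37
tool_pos: [0.4875, -0.0573, 0.4111]
eef_rot: [0.834, 0.552, 0.003, 0.01]
contact_force: [0.1, -0.2, 0.7]
opening: 0.498
```

Call:
{"fn": "carry_out", "kwargs": {"linear": [[-0.03,-0.03,0],[-0.06,-0.06,0],[-0.09,-0.09,0],[-0.1,-0.12,0],[-0.1,-0.15,0],[-0.1,-0.15,0]], "roll": [0,0,0,0,0,0]}}

```text
clock: 20.87
tool_pos: [0.3851, -0.2127, 0.4114]
eef_rot: [0.836, 0.548, 0.002, 0.01]
contact_force: [0.5, -0.8, 1.1]
opening: 0.502
```

```bash
python3 - <<'E'
exec(open("f.py").read())
p=snapshot("scene");save(p,"s14.png",(190,110,350,280),4)
p=snapshot("top");save(p,"t14.png",(130,80,330,280),3)
for q in("lever_knob","pawl_nose","grip_center"):
    for d in tip_of(p,q)[:1]: P=deep(p,d["pixel"]);D=P-HUB;print(q,d["confidence"],P,"right",-D@Y,"x",D@X)
T=np.array(p["world_from_camera"]);z=p["range_z"];u,v=np.meshgrid(np.arange(512),np.arange(384))
P=np.stack([(u-p["cx"])/p["fx"]*z,(v-p["cy"])/p["fy"]*z,z],-1)@T[:3,:3].T+T[:3,3]
m=(z>0)&(p["img"].max(-1)<80)&(P[...,2]>.285)&(P[...,2]<.32)&(abs(P[...,0]-.595)<.05)&(abs(P[...,1]-.02)<.04)
D=P[m]-HUB;print(m.sum(),"knob right",(-D@Y).min(),(-D@Y).max())
E
```

```text
t 20.8667 tcp [ 0.3851 -0.2127  0.4114] press xyz rel hub -0.21878750249967555 0.05944465956707714 0.24644219079192856 ang 1.8074863916925057 R 0.2535101989139116 open 0.5017364293857532
f [ 0.5219 -0.7622  1.0913] axial -0.4948695982328921 lowering 1.0140747742159921 radial 0.8780022859773917 M [-0.0825  0.0592  0.0135]
lever_knob 0.51 [0.5765 0.0269 0.3088] right 0.02202264988142624 x 0.07681625640127045
pawl_nose 0.59 [0.5559 0.055  0.1983] right -0.008003379270473744 x 0.0945317414815298
grip_center 0.64 [ 0.6275 -0.0641  0.0017] right 0.10476502243700028 x 0.0132438784737927
44 knob right 0.014890029010537367 0.03332612919937032
```

View pics/s14.png

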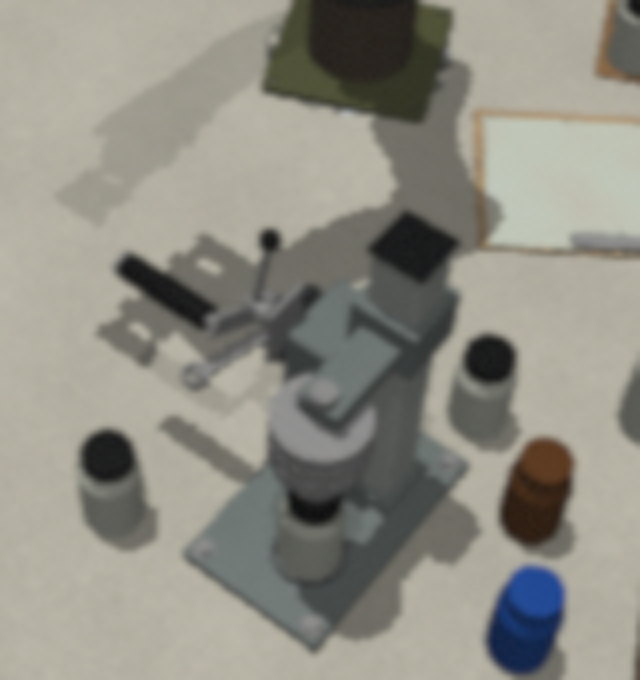

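View pics/t14.png

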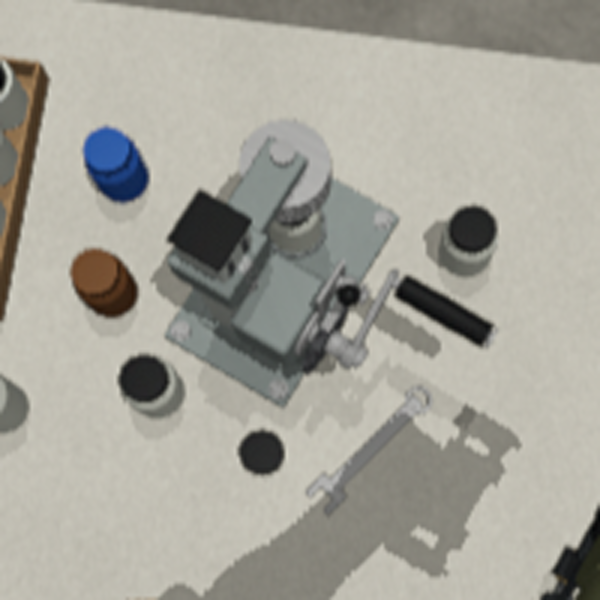

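The lever is in (knob 24 mm right of the axis, 24.6 mm expected). The pad is on the cap, the bottle is upright, the bystanders are where they were, and the arm is clear. I hand the job in.

```bash
python3 -c "
from plant import finish_job
print(finish_job())"
```

```text
the job is handed in; nothing more can be done
None
```

The head is down on the bottle's cap with its weight resting there, the crank is released and the pawl lever is back in. I handed the job in at about 21 s of the 72 s; no verdict was reported.

- **Pawl out:** I pushed the lever over until it met its stop at 11 N. I then wound the crank up by about 0.26 rad, a little past the 0.1–0.2 rad needed. Lowering past the old tooth position met no resistance, so the pawl had sprung clear. I checked this by feel, as the pawl was hidden from the cameras.
- **Lowering and landing:** I kept hold of the grip and let the crank back in small steps. At q ≈ -2.0 the pull fell from about 7.5 N to zero, with at most about 1 N of push at the end. I then let go.
- **Pawl in:** I threw the lever back to its stop at 9 N. The knob then measured 24 mm right of the crank's axis, against 24.6 mm expected for in.
- **Last pictures:** The bottle stands upright in its nest with the pad on the cap. The bystanders near the press look unmoved, and the crank stayed where I released it. The arm is clear of everything.

The contact force on the cap can't be read directly. I judged it only from the pull fading at the grip. In the last picture the network placed the grip's centre on the bench beside the real grip, so I ignored that reading and went by the picture.

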